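Lock the fan housing with the T-key

TASK

Take the red T-handle hex key from the rack, feel for the hex socket at the bottom of the yellow-trimmed well in the fan housing while pressing only gently (never push the sprung screw down hard), and seat the key fully. Turn the screw clockwise to its stop, regrasping the handle as needed, then let go and leave the key standing in the socket. Leave the blue key and everything else on the bench where it is.

Things in the scene. Friction and masses are not known exactly. Their poses are not given: they have to be found in the camera images.
- key: RED T-handle hex key, about 180 g, upright in one of the two rack holes. Hex shaft 16.2 mm across flats, 75 mm long (top 20 mm a 14 mm round neck, lowest 6 mm tapering to 14 mm); on top a flat-sided crossbar 70 mm long (key x), 16 mm thick (key y), 28 mm high. Origin at the tip, z up the shaft: crossbar spans z = 75 to 103 mm. Two flats of the hex face key +x and -x.
- rack: Fixed wooden block, 50 x 150 x 55 mm, origin under its centre; round holes at y = -45 and +45 mm, 21 mm wide, 40 mm deep.
- housing: Fixed black fan housing with grey cover, 190 x 190 x 60 mm, origin under its centre. A round fan guard on one quarter of the cover (towards +x +y), and on the opposite quarter a 50 x 50 mm square well with yellow trim, 20 mm deep.
- well (a point): Centre of the well's mouth, level with the cover's top (60 mm up), housing axes. The flat well floor 20 mm below is the face of a floating cam-lock screw with a hex socket (17 mm across flats, 14 mm deep, flat bottom). The socket's axis lies up to 8 mm off this point in housing x and in y, anew each time and unreported: feel for it with the key. It takes 7 N to shift the float sideways.
- screw (a joint): Turn of the cam-lock screw, rad, growing CLOCKWISE seen from above; starts at 0 to 0.5, hard stop at 3.0 (locked). At 0 two flats of the socket face the housing's +x and -x. About 0.12 N m of friction holds it where it is left; the key has about 0.09 rad of play either way in the socket. A yellow mark on the face turns with it.
- press (a joint): How far the screw (face and socket together) is pushed down against its spring, m: 0 at rest, starts to give at about 3 N, then 1.5 N per mm, bottoms out at 0.008. More than 0.007 (13.5 N) is too hard and damages the spring.
- small_key: Second key of the same shape, BLUE handle (60 x 16 x 28 mm), too thin (10 mm hex) for this screw; stands in the other hole of the rack. Leave it there. Origin at its tip, z up the shaft.
- phone: Black phone, 75 x 155 x 9 mm, lying on the bench; origin under its centre. Leave alone.
- tape: Roll of white tape, 90 mm across, 20 mm high, lying flat; origin under its centre. Leave alone.
- driver: Screwdriver lying on the bench. Leave alone.
- screw_bin: Blue open bin, 120 x 100 x 50 mm; origin under its centre. Leave alone.
- cover: Loose dark grey spare cover plate, 190 x 190 x 6 mm, lying flat; origin under its centre. Leave alone.
- spacer: Brass spacer, 28 mm across, 30 mm high, standing; origin under its centre. Leave alone.
Not all that is in view belongs to the job. Leave any turquoise look-alike of the key alone.

How it is judged:
By the outcome, as a careful person would: the job done as asked, in the order asked, and still so for the second after the job is handed in, with the robot touching nothing.
It also fails if it takes over 72 s, if anything falls off the work surface, if the arm or the gripper's body presses on something with over 40 N, if the wrist force passes 120 N, or if a joint passes its speed limit or range.

ROBOT

A 6-joint arm with a two-finger parallel gripper is mounted at the origin on the work surface. World frame = base frame: x ahead of the robot, y to its left, z up, the work surface at z = 0. Lengths are in m, angles in rad, forces in N, time in s.
With the tool pointing down it reaches from about 0.375 to 0.9 m from the base axis. Payload 3.1 kg.
Tool frame: the origin (TCP) lies at the very end of the fingers, on their centre line; the grasp point (between the pads) lies 19 mm behind it; x points along the fingers, y is the direction in which the jaws open and shut, and the axes are right-handed (so a half turn about x gives the same grasp; the last joint's range is limited). The gripper opens to 85 mm and grips with 20 to 120 N. Pads are 22 mm wide; open, the fingers measure 114 mm over their backs; the gripper's body (76 mm by 85 mm) begins 54 mm behind the grasp point. The pads swing forward as they close: fully open they stand 13 mm farther back than shut.
Start: joints at [1.147, 0.527, 1.433, -0, 1.181, -0.178], TCP at [0.152, 0.606, 0.231] pointing down, gripper open.
Joint ranges: [-3.08, 3.08], [-0.75, 2.2], [0.22, 2.44], [-1.43, 4.57], [0, 2.65], [-2.85, 2.85]. Speed limits (rad/s): [2.79, 2.79, 3.14, 3.14, 3.14, 3.14].

INTERFACE

Orientations are given as a unit quaternion [x, y, z, w].
In Python, from station import manip gives the robot as it stands.
- The arm moves only by the shell command python3 -m jog 'ROWS' [FORCE]. ROWS is a JSON object of lists of equal length, an entry for each row: "linear": the shift along the tool's x, y, z in cm, a list of three; "twist": the turn about the tool's x in rad; "claw": the opening, from -1 (shut) to 1 (fully open). A call has 1 to 20 rows; each row is the pose to reach, as a shift and turn from the pose commanded when the call began, along the tool's axes at that moment; what a row does not reach only later rows make up. A row lasts 1/12 s, in which the tool goes at most 41.7 mm and 7.16 degrees, less where a joint would pass 70% of its speed; a pose out of reach is approached as far as the arm can. A call with a gripper value outside its range is refused whole. The fingers move at their own pace and stop on an object; FORCE is the grip in N (left out, the last holds). Time passes only in rows, so rows that repeat a pose let the fingers close. It gives the time, the measured TCP pose, the force and the opening at its end, in the units of the state.
- manip.sense(): the state, without advancing time (a new reading comes with each control period).
- manip.snapshot(name): name is "scene" or "top" or "wrist"; returns a dict with "pixels" (420x560x3 uint8, red, green, blue), "camera_matrix" (3x3 intrinsics, pixels), "R" (3x3) and "t" (3): a world point X has camera coordinates R X + t. Camera axes: x right, y down, z forward; pixel columns grow to the right and rows downward; lengths in m; the calibration is good to about 2 mm. A picture is of the moment at which its call begins. There is no depth.
- manip.sign_off(): hands the job in, once; it reports no verdict.
The state is a dict: "t": time; "q": joint angles; "qd": joint speeds; "tau": joint torques, N m; "tcp_pos": TCP position; "tool_rot": TCP orientation; "force": force on the tool from outside, world axes, zero at the start; "ft_torque": the same for the moment, N m; "finger_gap": opening from 0.0 (shut) to 1.0 (fully open).
Only numpy, scipy, OpenCV 4.12 (cv2) and the standard library are available. Lean on these libraries where they do the work, as an engineer would, in place of code of your own. Each camera call takes 0.05 s, during which the arm holds its last target.

## Working session

There is one attempt and no reset: what is moved stays moved. The work goes in short steps, Python scripts to look and compute and a shell command to move; the robot and the scene stay as the last step left them, time stands still between calls to the robot, and variables do not carry over. Pictures are saved under pics/ and viewed, and the job is handed in when it is done.

```bash
ls; mkdir -p pics; python3 - <<'E'
from station import manip
import cv2,json
s=manip.sense();print(s)
for n in["scene","top","wrist"]:
    d=manip.snapshot(n);cv2.imwrite(f"pics/{n}0.png",d["pixels"][:,:,::-1]);print(n,d["camera_matrix"],d["R"],d["t"])
E
```

```text
pics
{'t': 0.0, 'q': array([ 1.14650146e+00,  5.28485612e-01,  1.43392515e+00,  1.48794410e-05,
        1.18136076e+00, -1.78504503e-01]), 'qd': array([ 0.0005891 , -0.00195802, -0.00026252, -0.00124293, -0.0005082 ,
       -0.00256608]), 'tau': array([-3.38779125e-05, -4.42358565e+01, -1.78020555e+01, -3.44304844e-04,
        8.51510471e-03, -2.14511510e-05]), 'tcp_pos': array([0.15174697, 0.60555912, 0.23031439]), 'tool_rot': array([ 0.0859492 ,  0.70200637, -0.08741755,  0.70153971]), 'force': array([-0.3241855 , -0.50456575,  0.03167375]), 'ft_torque': array([-0.06809887,  0.00129716, -0.00059215]), 'finger_gap': 1.0058149268469099}
scene [[425.7453003    0.         283.46025085]
 [  0.         425.7453003  207.04694026]
 [  0.           0.           1.        ]] [[ 0.18112304  0.98345758  0.00237307]
 [ 0.78730348 -0.14355053 -0.59962195]
 [-0.5893621   0.11047368 -0.80027988]] [-0.10498475 -0.37729164  1.7302708 ]
top [[392.24959285   0.         285.70019208]
 [  0.         392.24959285 206.62684533]
 [  0.           0.           1.        ]] [[-0.02992744 -0.99955141 -0.00115165]
 [-0.99639353  0.02992438 -0.07940066]
 [ 0.07939951 -0.00122876 -0.99684212]] [0.02282502 0.52933391 0.99708839]
wrist [[308.67505856   0.         285.33381344]
 [  0.         308.67505856 213.29280301]
 [  0.           0.           1.        ]] [[ 0.24305794  0.97001055 -0.00153791]
 [ 0.92674036 -0.23174678  0.29571226]
 [ 0.28648761 -0.07330045 -0.95527582]] [-0.62403738 -0.03731524  0.37825392]
```

View pics/top0.png

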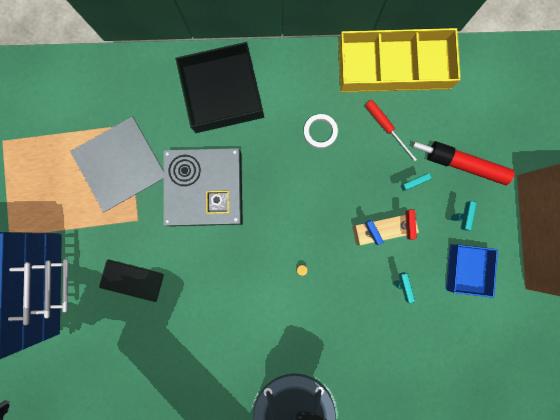

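View pics/scene0.png

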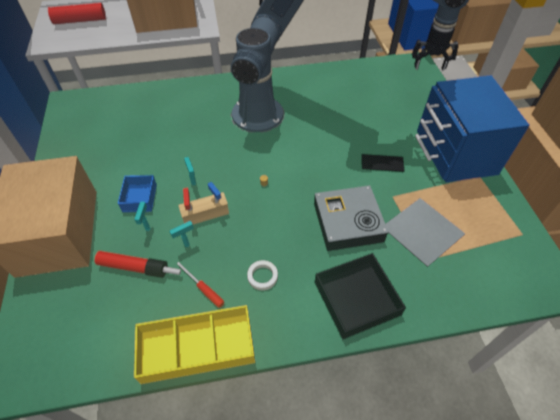

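View pics/wrist0.png

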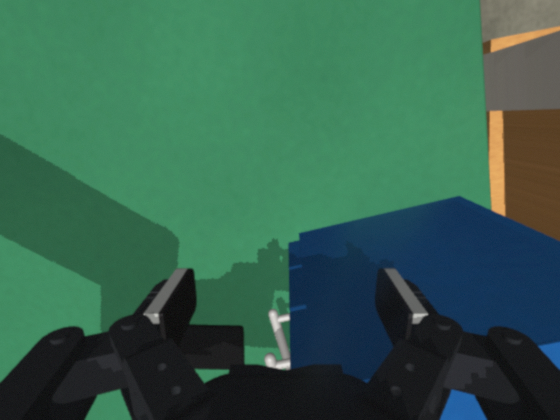

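Candidates for the key, in top-view pixels:
- Red T in the rack (411,224): the one described.
- Blue key (375,232).
- Turquoise look-alikes (416,181), (469,214) and (406,287).
- Red screwdriver (380,115) and red torch-like tool (475,163).

I choose (411,224) and will check it in a close crop.

```bash
cat > h.py <<'E'
import numpy as np,cv2
from station import manip
from scipy.spatial.transform import Rotation as Ro
def ray(d,u,v,z):
    K,R,t=d["camera_matrix"],np.array(d["R"]),np.array(d["t"])
    c=-R.T@t; r=R.T@np.linalg.inv(K)@np.array([u,v,1.]); return c+r*(z-c[2])/r[2]
def proj(d,X):
    p=d["R"]@np.array(X)+d["t"];p=d["camera_matrix"]@p;return p[:2]/p[2]
def rect(d,mask,z):
    n,l,st,ce=cv2.connectedComponentsWithStats(mask.astype(np.uint8))
    out=[]
    for i in range(1,n):
        if st[i,4]<25: continue
        ys,xs=np.nonzero(l==i)
        P=np.array([ray(d,u,v,z)[:2] for u,v in zip(xs,ys)],np.float32)
        (c,s,a)=cv2.minAreaRect(P*1000); out.append((st[i,4],ce[i].round(1),np.round(c,1),np.round(s,1),round(a,1),P.mean(0).round(4)))
    return out
E
python3 - <<'E'
from h import *
d=manip.snapshot("top");im=d["pixels"]
hsv=cv2.cvtColor(im,cv2.COLOR_RGB2HSV);h,s,v=[hsv[:,:,i].astype(int) for i in range(3)]
red=((h<6)|(h>174))&(s>150)&(v>80)
print("red",*rect(d,red,0.118),sep="\n")
blue=(abs(h-110)<8)&(s>150)&(v>80)
print("blue",*rect(d,blue,0.118),sep="\n")
yel=(abs(h-26)<6)&(s>140)&(v>120)
print("yel",*rect(d,yel,0.06),sep="\n")
a=im[160:260,340:450];cv2.imwrite("pics/c1.png",cv2.resize(a[:,:,::-1],None,fx=6,fy=6,interpolation=cv2.INTER_CUBIC))
a=im[140:232,155:250];cv2.imwrite("pics/c2.png",cv2.resize(a[:,:,::-1],None,fx=6,fy=6,interpolation=cv2.INTER_CUBIC))
E
```

```text
red
(np.int32(342), array([379.5, 116.2]), array([ 732. , -223.8]), array([90.1, 22.9]), 36.3, array([ 0.7322, -0.2235], dtype=float32))
(np.int32(1074), array([481.8, 167.5]), array([ 600.8, -459.2]), array([151. ,  41.7]), 68.6, array([ 0.601 , -0.4592], dtype=float32))
(np.int32(248), array([410.9, 224.2]), array([ 472.6, -284.3]), array([20.8, 65.8]), 89.9, array([ 0.4722, -0.2843], dtype=float32))
blue
(np.int32(186), array([374.1, 232.2]), array([ 455.9, -197.2]), array([59. , 18.3]), 25.1, array([ 0.456 , -0.1975], dtype=float32))
(np.int32(213), array([  0.8, 269.2]), array([374.9, 669.9]), array([211.,   7.]), 1.6, array([0.3965, 0.6721], dtype=float32))
(np.int32(53), array([ 24.6, 248.6]), array([443.8, 618.1]), array([ 4.3, 64.9]), 89.1, array([0.4422, 0.6181], dtype=float32))
(np.int32(60), array([ 44.5, 247.2]), array([440.1, 570.5]), array([69.6,  4.7]), 1.1, array([0.4441, 0.5716], dtype=float32))
(np.int32(1605), array([472.4, 270.1]), array([ 360.6, -427.8]), array([ 93.3, 111.2]), 81.4, array([ 0.3617, -0.4208], dtype=float32))
(np.int32(38), array([ 42.7, 329.7]), array([260.9, 572.8]), array([56.2,  2.3]), 1.1, array([0.2559, 0.5723], dtype=float32))
(np.int32(46), array([ 22.5, 336.5]), array([242.1, 618.2]), array([51.4,  2.3]), 1.3, array([0.2421, 0.6182], dtype=float32))
yel
(np.int32(6348), array([396.7,  59.8]), array([ 897.7, -295.9]), array([305.2, 161.6]), 89.9, array([ 0.8969, -0.2896], dtype=float32))
(np.int32(91), array([216.2, 200.9]), array([544.7, 178.3]), array([55.7, 52.7]), 88.3, array([0.5463, 0.1802], dtype=float32))
(np.int32(73), array([301.7, 270. ]), array([368.9, -27.2]), array([22.2, 19.5]), 88.3, array([ 0.3688, -0.0277], dtype=float32))
```

View pics/c1.png

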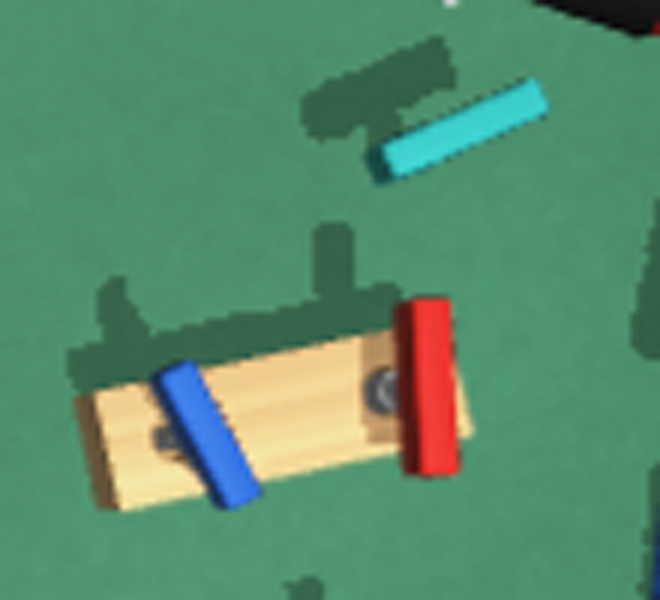

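View pics/c2.png

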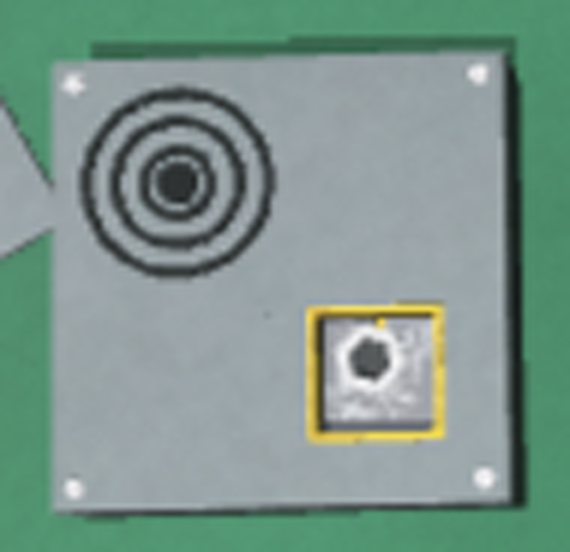

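The crop confirms the red T-handle at crop (430,385), in the right-hand hole, with the blue one at (208,435) and turquoise standing outside the rack. The socket shows as a dark hex at crop (370,358) inside the yellow trim, with its yellow mark at (382,322).

```bash
python3 - <<'E'
from h import *
d=manip.snapshot("top");im=d["pixels"]
hsv=cv2.cvtColor(im,cv2.COLOR_RGB2HSV);h,s,v=[hsv[:,:,i].astype(int) for i in range(3)]
print(im[215:235:3,404:418].tolist()[2])
for th in (190,205): 
    red=((h<6)|(h>174))&(s>150)&(v>th); print([r for r in rect(d,red,0.118) if 400<r[1][0]<420])
# housing corners: screws at crop/6
for (u,v_) in [(73,84),(478,73),(74,488),(484,478),(52,62),(503,52),(51,511),(510,500)]:
    print(ray(d,155+(u+.5)/6-.5,140+(v_+.5)/6-.5,.06)[:2].round(4))
f=lambda u,v_,z:ray(d,155+(u+.5)/6-.5,140+(v_+.5)/6-.5,z)[:2].round(4)
print("well",f(375,373,.06),"sock",f(370,358,.04),"mark",f(382,322,.04))
st=manip.sense();Rt=Ro.from_quat(st["tool_rot"]).as_matrix();print("tool axes cols\n",Rt.round(3))
w=manip.snapshot("wrist");R=np.array(w["R"]);c=-R.T@w["t"]
print("cam in tool",(Rt.T@(c-st["tcp_pos"])).round(4),"\n",(R@Rt).round(3))
E
```

```text
[[105, 86, 61], [124, 103, 79], [94, 51, 39], [83, 24, 20], [80, 24, 19], [187, 37, 31], [238, 58, 53], [242, 61, 55], [241, 57, 52], [240, 56, 51], [240, 54, 48], [228, 105, 75], [127, 145, 109], [81, 152, 115]]
[(np.int32(173), array([412.1, 224. ]), array([ 472.5, -287.2]), array([14. , 65.5]), 88.3, array([ 0.4725, -0.2872], dtype=float32))]
[(np.int32(164), array([412.2, 224. ]), array([ 472.5, -287.5]), array([13.2, 65.8]), 89.9, array([ 0.4725, -0.2875], dtype=float32))]
[0.6699 0.3031]
[0.6695 0.1327]
[0.4999 0.3037]
[0.4989 0.1335]
[0.6796 0.3119]
[0.6781 0.122 ]
[0.4906 0.3133]
[0.4895 0.1229]
well [0.544 0.178] sock [0.5525 0.1835] mark [0.5677 0.1782]
tool axes cols
 [[-0.     0.243  0.97 ]
 [-0.001  0.97  -0.243]
 [-1.    -0.001 -0.   ]]
cam in tool [-0.141  -0.     -0.0763] 
 [[-0.     1.    -0.   ]
 [-0.296  0.     0.955]
 [ 0.955  0.     0.296]]
```

```bash
python3 -m jog '{"linear":[[0,-3,4.5],[0,-6,9],[0,-9,13.5],[1,-12,18],[2,-15,22.5],[3,-18,27],[4,-21,31.5],[5,-24,36],[6,-27,41],[7,-30,45],[7,-31.8,48.5],[7,-31.8,48.5],[7,-31.8,48.5],[7,-31.8,48.5],[7,-31.8,48.5],[7,-31.8,48.5],[7,-31.8,48.5],[7,-31.8,48.5]],"twist":[0,0,0,-0.05,-0.1,-0.15,-0.2,-0.245,-0.245,-0.245,-0.245,-0.245,-0.245,-0.245,-0.245,-0.245,-0.245,-0.245],"claw":[1,1,1,1,1,1,1,1,1,1,1,1,1,1,1,1,1,1]}'
python3 - <<'E'
from h import *
d=manip.snapshot("wrist");cv2.imwrite("pics/w1.png",d["pixels"][:,:,::-1])
p=proj(d,[.55,.18,.05]);print(p)
np.savez("w1.npz",**d)
E
```

```text
t: 1.8
tcp_pos: [0.5438, 0.1806, 0.1613]
tool_rot: [-0.0, 0.708, 0.0, 0.707]
force: [-0.2, 0.1, -1.2]
finger_gap: 1.001
[284.32548883 218.15044535]
```

View pics/w1.png

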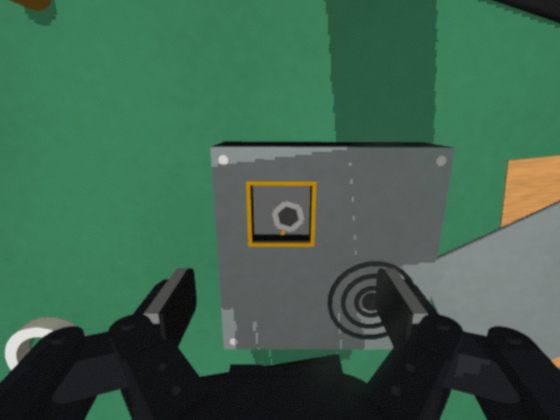

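```bash
python3 - <<'E'
from h import *
im=np.load("w1.npz")["pixels"]
a=im[172:256,238:326];cv2.imwrite("pics/w1c.png",cv2.resize(a[:,:,::-1],None,fx=6.5,fy=6.5,interpolation=cv2.INTER_CUBIC))
E
```

```text
(no output)
```

View pics/w1c.png

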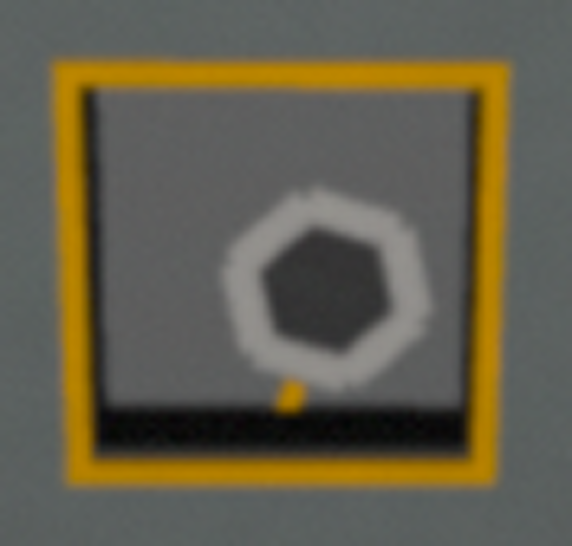

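```bash
python3 - <<'E'
from h import *
d=dict(np.load("w1.npz"));im=d["pixels"]
# rectify floor plane z=.04 and mouth plane z=.06 at 10px/mm ; columns=+y, rows=+x
def rectify(z,x0,y0,n=600,s=10000.):
    src=[];dst=[]
    for a,b in[(0,0),(n,0),(0,n),(n,n)]:
        dst.append([b,a]);src.append(proj(d,[x0+a/s,y0+b/s,z]))
    M=cv2.getPerspectiveTransform(np.float32(src),np.float32(dst))
    return cv2.warpPerspective(im,M,(n,n),flags=cv2.INTER_CUBIC)
x0,y0=.515,.15
F=rectify(.04,x0,y0);g=cv2.cvtColor(F,cv2.COLOR_RGB2GRAY)
cv2.imwrite("pics/floor.png",F[:,:,::-1])
c=[int((.5525-x0)*1e4),int((.1835-y0)*1e4)]
g=cv2.GaussianBlur(g,(0,0),5)
ii=np.arange(600);
m=((g<(98 if 0 else 75))).astype(np.uint8)
n,l,st,ce=cv2.connectedComponentsWithStats(m)
for i in range(1,n): print(st[i],ce[i], x0+ce[i][1]/1e4,y0+ce[i][0]/1e4)
for th in(70,80,90,100):
  n,l,st,ce=cv2.connectedComponentsWithStats((g<th).astype(np.uint8))
  i=[k for k in range(1,n) if 5000<st[k,4]<50000 and 200<ce[k][0]<450 and 200<ce[k][1]<450]
  for k in i:
    cn=max(cv2.findContours((l==k).astype(np.uint8),0,1)[0],key=len)[:,0].astype(float)
    P=cn-ce[k]; ang=np.arctan2(P[:,0],P[:,1]); r=np.hypot(*P.T)   # angle from +x towards +y (ccw)
    w=np.abs(np.gradient(np.unwrap(ang)))
    z=np.sum(w*r*np.exp(6j*ang)); ph=np.angle(z)/6  # vertex direction
    print(th,st[k,4],"across flats est",np.sqrt(st[k,4]/.866)/10,"xy",x0+ce[k][1]/1e4,y0+ce[k][0]/1e4,"vertex deg",np.degrees(ph),"flat deg",np.degrees(ph)-30)
Mo=rectify(.06,x0,y0);hsv=cv2.cvtColor(Mo,cv2.COLOR_RGB2HSV)
y=(abs(hsv[:,:,0].astype(int)-21)<8)&(hsv[:,:,1]>180);ys,xs=np.nonzero(y)
print("trim",x0+ys.min()/1e4,x0+ys.max()/1e4,y0+xs.min()/1e4,y0+xs.max()/1e4)
print("trim rect",cv2.minAreaRect(np.float32(np.c_[xs,ys])))
E
```

```text
[    0    85   535   515 58277] [246.34656897 476.50678655] 0.5626506786553872 0.17463465689723218
[  248   282   165   166 20160] [329.84970238 364.69727183] 0.5514697271825397 0.18298497023809523
70 19294 across flats est 14.92630085703845 xy 0.5514683839535607 0.18298167305898205 vertex deg 12.46399946266185 flat deg -17.53600053733815
80 20959 across flats est 15.557017234013708 xy 0.5514765733097953 0.18299171239085835 vertex deg 12.266847984394639 flat deg -17.733152015605363
90 22462 across flats est 16.10516822073007 xy 0.5514853842044342 0.18300446531920578 vertex deg 12.238028823052074 flat deg -17.761971176947924
100 23933 across flats est 16.62415671861526 xy 0.5514966406217356 0.1830112856725024 vertex deg 12.225848947367865 flat deg -17.774151052632135
trim 0.5157 0.5715 0.15 0.205
trim rect ((274.99993896484375, 285.99993896484375), (549.9998779296875, 557.9998779296875), 0.0)
```

View pics/floor.png

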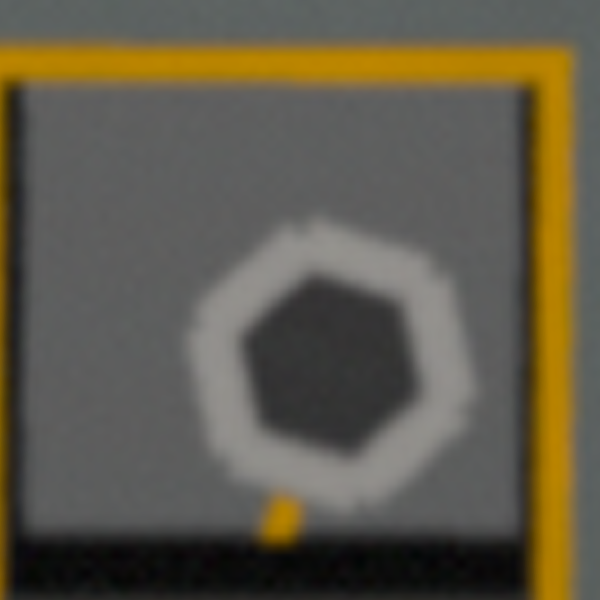

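Socket seen at (0.5515, 0.183), flats turned 17.7° clockwise (about 0.31 rad). Next is a look above the red key.

```bash
python3 -m jog '{"linear":[[-1,-3,-0.5],[-2,-7,-1],[-3,-11,-1.7],[-4,-15,-2.3],[-4,-19,-2.9],[-4,-23,-3.5],[-4,-27,-4.1],[-4,-31,-4.7],[-4,-35,-5.3],[-4,-39,-5.9],[-4,-43,-6.5],[-4,-45.5,-7],[-4,-46.8,-7.1],[-4,-46.8,-7.1],[-4,-46.8,-7.1],[-4,-46.8,-7.1],[-4,-46.8,-7.1]],"twist":[0,0,0,0,0,0,0,0,0,0,0,0,0,0,0,0,0],"claw":[1,1,0.5,0,-0.1,-0.1,-0.1,-0.1,-0.1,-0.1,-0.1,-0.1,-0.1,-0.1,-0.1,-0.1,-0.1]}' 30
python3 - <<'E'
from h import *
d=manip.snapshot("wrist");cv2.imwrite("pics/w2.png",d["pixels"][:,:,::-1])
np.savez("w2.npz",**d);im=d["pixels"]
hsv=cv2.cvtColor(im,cv2.COLOR_RGB2HSV);h,s,v=[hsv[:,:,i].astype(int) for i in range(3)]
for th in(60,100,150,190):
  for r in rect(d,((h<6)|(h>174))&(s>150)&(v>th),0.118):
    if r[0]>300: print(th,r)
E
```

```text
t: 3.27
tcp_pos: [0.4739, -0.2857, 0.2013]
tool_rot: [-0.0, 0.707, 0.001, 0.707]
force: [0.8, -0.4, -0.0]
finger_gap: 0.449
60 (np.int32(1676), array([281.1, 215.2]), array([ 470. , -288.1]), array([14.8, 70.6]), 89.4, array([ 0.4691, -0.2886], dtype=float32))
60 (np.int32(4118), array([ 79.2, 303.5]), array([ 548.6, -453.6]), array([97.3, 40.8]), 68.5, array([ 0.5464, -0.4571], dtype=float32))
100 (np.int32(1676), array([281.1, 215.2]), array([ 470. , -288.1]), array([14.8, 70.6]), 89.4, array([ 0.4691, -0.2886], dtype=float32))
100 (np.int32(3844), array([ 77.8, 304.2]), array([ 549. , -455.5]), array([94.1, 38.1]), 69.1, array([ 0.5471, -0.4585], dtype=float32))
150 (np.int32(1577), array([281.1, 217.2]), array([ 471.9, -288.9]), array([66.8, 14.2]), 0.4, array([ 0.4707, -0.2886], dtype=float32))
150 (np.int32(3159), array([ 74.9, 306.6]), array([ 550.9, -458.6]), array([89.7, 32.3]), 69.1, array([ 0.5493, -0.4613], dtype=float32))
190 (np.int32(1406), array([280.9, 216.9]), array([ 471.8, -288.8]), array([13.3, 65.2]), 89.6, array([ 0.4705, -0.2887], dtype=float32))
190 (np.int32(2306), array([ 72.6, 309.1]), array([ 553.1, -461.4]), array([85.5, 24.6]), 69.4, array([ 0.5518, -0.4637], dtype=float32))
```

View pics/w2.png

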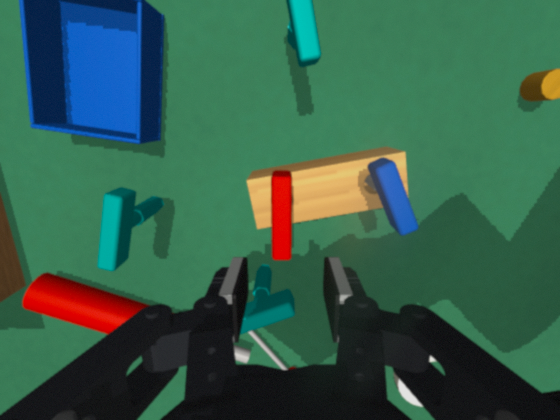

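```bash
python3 -m jog '{"linear":[[2,-0.2,-0.2],[5,-0.2,-0.2],[8,-0.2,-0.2],[9.5,-0.2,-0.2],[10.5,-0.2,-0.2],[11.4,-0.2,-0.2],[11.4,-0.2,-0.2],[11.4,-0.2,-0.2],[11.4,-0.2,-0.2]],"twist":[0,0,0,0,0,0,0,0,0],"claw":[-0.1,-0.1,-0.1,-0.1,-0.1,-0.1,-0.1,-0.1,-0.1]}' 30
python3 - <<'E'
from h import *
d=manip.snapshot("wrist");cv2.imwrite("pics/w3.png",d["pixels"][:,:,::-1])
s=manip.sense();print(s["tcp_pos"],s["force"],s["finger_gap"],s["q"])
E
```

```text
t: 4.07
tcp_pos: [0.4725, -0.2906, 0.0883]
tool_rot: [-0.0, 0.707, -0.001, 0.708]
force: [-0.9, 0.3, 0.7]
finger_gap: 0.451
[ 0.47248943 -0.29072433  0.08846835] [ 0.04744244 -0.58509241 -0.34646982] 0.4487815697866394 [-7.53041650e-01  6.40830825e-01  1.72939202e+00  5.58523051e-06
  7.68841699e-01 -2.32325537e+00]
```

View pics/w3.png

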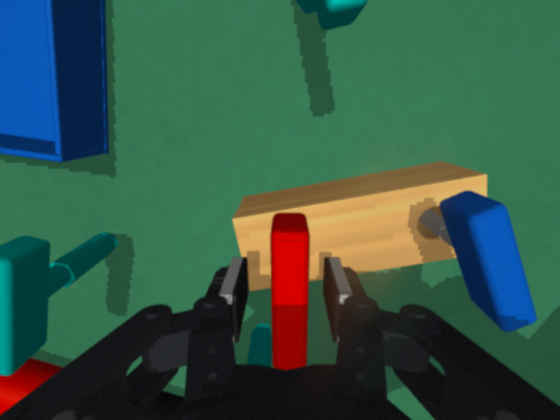

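```bash
python3 -m jog '{"linear":[[0.1,0.1,0],[0.2,0.22,0],[0.2,0.22,0],[0.2,0.22,0],[0.2,0.22,0],[0.2,0.22,0],[0.2,0.22,0],[0.2,0.22,0]],"twist":[0,0,0,0,0,0,0,0],"claw":[-0.1,-0.1,-0.3,-0.5,-0.7,-1,-1,-1]}' 40
python3 - <<'E'
from h import *
d=manip.snapshot("wrist");cv2.imwrite("pics/w4.png",d["pixels"][:,:,::-1])
s=manip.sense();print(s["tcp_pos"],s["force"],s["finger_gap"],s["ft_torque"])
E
```

```text
t: 4.78
tcp_pos: [0.4718, -0.2883, 0.0856]
tool_rot: [0.0, 0.707, -0.0, 0.707]
force: [-0.5, -0.3, 3.2]
finger_gap: 0.175
[ 0.47183067 -0.28824965  0.08557809] [ 0.1717248  -0.18104729  3.09923377] 0.1800903193099974 [-0.08168015  0.18757416 -0.01456907]
```

View pics/w4.png

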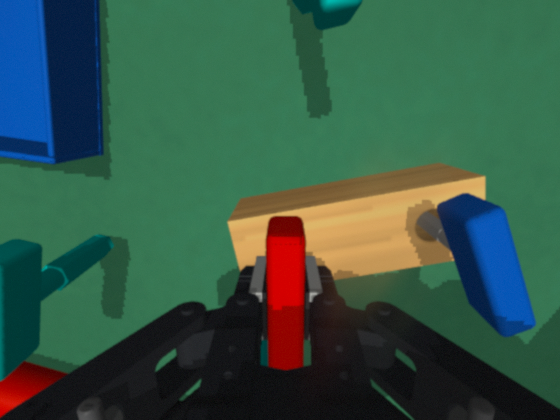

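Grasped (gap 15 mm, bar centred between pads at pixel (287,290)). Lifting straight up.

```bash
python3 -m jog '{"linear":[[0,0,0],[-0.5,0,0],[-1.5,0,0],[-3,0,0],[-5,0,0],[-7,0,0],[-9,0,0],[-11,0,0],[-12.5,0,0],[-13.5,0,0],[-13.5,0,0],[-13.5,0,0],[-13.5,0,0]],"twist":[0,0,0,0,0,0,0,0,0,0,0,0,0],"claw":[-1,-1,-1,-1,-1,-1,-1,-1,-1,-1,-1,-1,-1]}' 60
python3 - <<'E'
from h import *
d=manip.snapshot("wrist");cv2.imwrite("pics/w5.png",d["pixels"][:,:,::-1]);np.savez("w5.npz",**d)
d=manip.snapshot("scene");cv2.imwrite("pics/s5.png",cv2.resize(d["pixels"][60:280,60:360,::-1],None,fx=2.6,fy=2.6,interpolation=cv2.INTER_CUBIC))
s=manip.sense();print(s["tcp_pos"],s["force"],s["finger_gap"],s["ft_torque"],s["q"])
E
```

```text
t: 5.92
tcp_pos: [0.471, -0.2873, 0.2193]
tool_rot: [0.001, 0.708, 0.0, 0.706]
force: [0.3, -0.4, -2.0]
finger_gap: 0.177
[ 0.47098712 -0.28734453  0.21899258] [ 0.25690993  0.23507481 -1.82329173] 0.17979916542156352 [-0.00992106  0.0199535  -0.00967525] [-7.50382409e-01  4.45642205e-01  1.62916859e+00  1.13817444e-05
  1.06981415e+00 -2.32038490e+00]
```

View pics/w5.png

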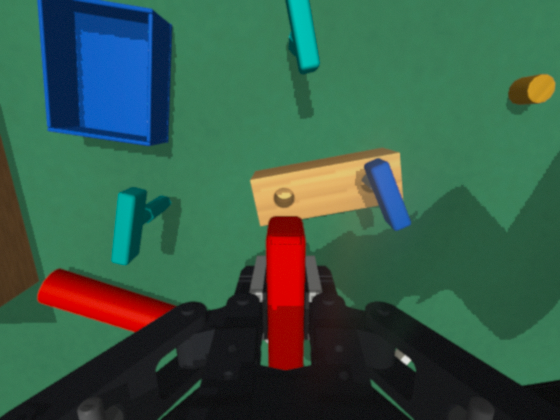

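View pics/s5.png

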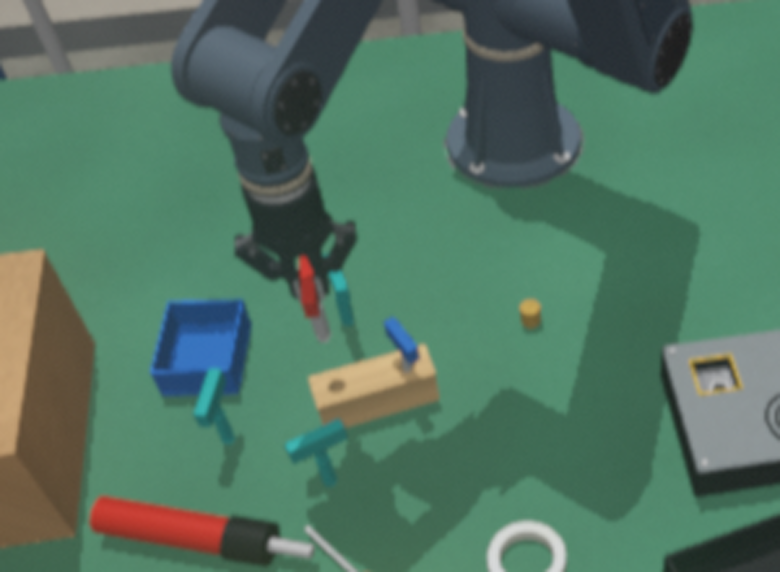

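```bash
python3 - <<'E'
from h import *
d=dict(np.load("w5.npz"));im=d["pixels"]
print(im[208:244:1,286].tolist()); print(im[300,262:312].tolist())
tc=np.array([0.47098712,-0.28734453,0.21899258])
for v in range(212,246,4): print(v,(ray(d,286,v,tc[2]+.0325)-tc)[0].round(4),(ray(d,286,v,tc[2]+.0045)-tc)[0].round(4))
for v in (355,362,368,372): print(v,(ray(d,286,v,tc[2]+.0325)-tc)[0].round(4))
for u in(266,268,302,306): print(u,(ray(d,u,240,tc[2]+.0325)-tc)[1].round(4))
cv2.imwrite("pics/w5c.png",cv2.resize(im[205:385,235:340,::-1],None,fx=3.3,fy=3.3,interpolation=cv2.INTER_CUBIC))
E
```

```text
[[207, 159, 92], [222, 172, 98], [222, 171, 99], [223, 172, 100], [221, 171, 99], [219, 168, 97], [215, 165, 96], [190, 138, 79], [138, 72, 39], [114, 15, 5], [112, 0, 0], [115, 9, 0], [116, 8, 4], [115, 5, 0], [115, 5, 0], [116, 5, 0], [117, 3, 0], [120, 11, 3], [119, 5, 1], [119, 8, 3], [119, 9, 1], [118, 2, 0], [119, 6, 0], [120, 5, 0], [122, 3, 0], [130, 7, 0], [132, 0, 0], [132, 0, 0], [159, 2, 0], [196, 0, 0], [210, 0, 0], [215, 0, 0], [220, 0, 0], [221, 0, 0], [220, 5, 0], [214, 0, 0]]
[[91, 90, 88], [49, 49, 49], [37, 36, 38], [37, 35, 33], [50, 29, 29], [105, 17, 14], [162, 0, 0], [187, 0, 0], [198, 0, 0], [206, 0, 0], [213, 0, 0], [219, 0, 0], [222, 0, 0], [220, 0, 0], [221, 0, 0], [221, 0, 0], [220, 0, 0], [220, 0, 0], [220, 0, 0], [220, 0, 0], [220, 0, 0], [221, 0, 0], [221, 0, 0], [221, 0, 0], [221, 1, 0], [221, 0, 0], [221, 0, 0], [220, 0, 0], [220, 0, 0], [220, 0, 0], [221, 0, 0], [221, 1, 0], [220, 0, 0], [221, 4, 0], [220, 0, 0], [220, 0, 0], [218, 1, 0], [208, 0, 0], [199, 1, 0], [190, 0, 0], [175, 0, 0], [144, 3, 0], [82, 24, 22], [45, 36, 37], [48, 46, 44], [57, 53, 53], [85, 83, 81], [129, 129, 126], [152, 153, 149], [122, 121, 119]]
212 -0.0429 -0.0344
216 -0.0414 -0.0325
220 -0.0398 -0.0305
224 -0.0383 -0.0286
228 -0.0367 -0.0266
232 -0.0351 -0.0246
236 -0.0335 -0.0225
240 -0.0318 -0.0205
244 -0.0302 -0.0184
355 0.0213
362 0.025
368 0.0283
372 0.0304
266 -0.0072
268 -0.0064
302 0.0065
306 0.008
```

View pics/w5c.png

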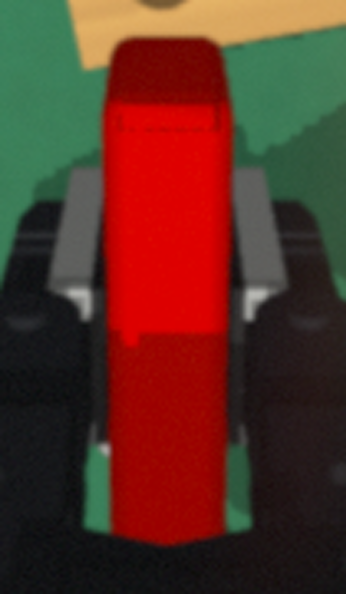

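```bash
python3 -m jog '{"linear":[[0,1,0],[0,3,0.5],[0,6,1],[0,9,1.5],[0,13,2.2],[0,17,2.9],[0,21,3.6],[0,25,4.2],[0,29,4.9],[0,33,5.6],[0,37,6.3],[0,40,6.8],[0,43,7.3],[0,45,7.7],[0,46.5,7.9],[0,47,8],[0,47,8],[0,47,8],[0,47,8]],"twist":[0,0,0,0,-0.08,-0.16,-0.24,-0.32,-0.4,-0.48,-0.56,-0.64,-0.7,-0.738,-0.738,-0.738,-0.738,-0.738,-0.738],"claw":[-1,-1,-1,-1,-1,-1,-1,-1,-1,-1,-1,-1,-1,-1,-1,-1,-1,-1,-1]}' 60
python3 - <<'E'
from h import *
d=manip.snapshot("wrist");cv2.imwrite("pics/w6.png",d["pixels"][:,:,::-1]);np.savez("w6.npz",**d)
d=manip.snapshot("scene");cv2.imwrite("pics/s6.png",cv2.resize(d["pixels"][100:260,270:430,::-1],None,fx=3.7,fy=3.7,interpolation=cv2.INTER_CUBIC))
s=manip.sense();print(s["tcp_pos"],s["force"],s["finger_gap"],s["ft_torque"],s["q"])
R=Ro.from_quat(s["tool_rot"]).as_matrix();print(R.round(3),np.degrees(np.arctan2(R[1,1],R[0,1])))
E
```

```text
t: 7.6
tcp_pos: [0.5516, 0.181, 0.22]
tool_rot: [-0.255, 0.66, 0.254, 0.659]
force: [-0.8, 0.1, -1.2]
finger_gap: 0.179
[0.55192234 0.18080892 0.22023197] [-0.09961649  0.8878433  -2.18057775] 0.17936381722984565 [ 2.13327195e-06 -2.74406073e-02 -6.68015438e-02] [ 1.24408019e-01  4.81151262e-01  1.55757904e+00 -2.83458961e-04
  1.10341051e+00 -2.18192717e+00]
[[-0.001 -0.671  0.741]
 [-0.     0.741  0.671]
 [-1.     0.    -0.001]] 132.15059201132362
```

View pics/w6.png

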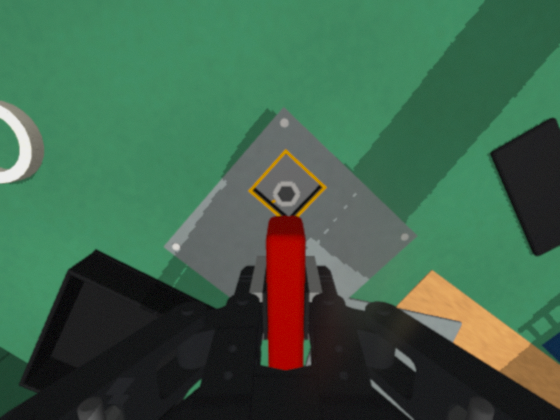

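View pics/s6.png

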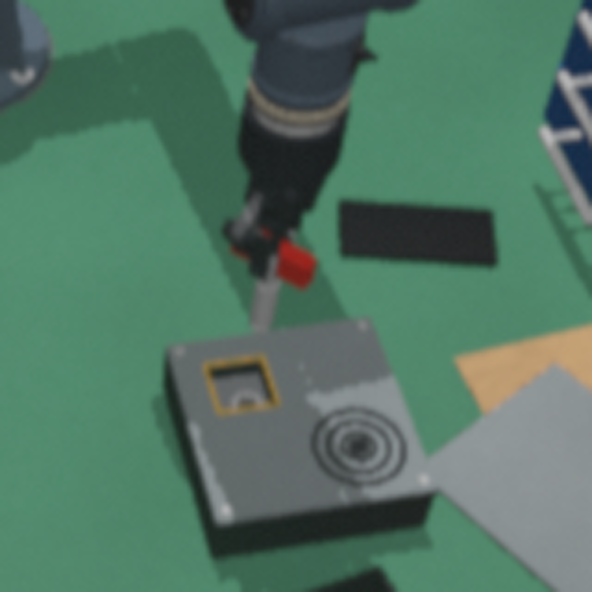

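```bash
cat > sock.py <<'E'
from h import *
def sock(d,c0,zf=.04,n=300,s=10000.,ths=(70,80,90)):
    im=d["pixels"];x0,y0=c0[0]-.015,c0[1]-.015
    src=[];dst=[]
    for a,b in[(0,0),(n,0),(0,n),(n,n)]:
        dst.append([b,a]);src.append(proj(d,[x0+a/s,y0+b/s,zf]))
    M=cv2.getPerspectiveTransform(np.float32(src),np.float32(dst))
    g=cv2.GaussianBlur(cv2.cvtColor(cv2.warpPerspective(im,M,(n,n),flags=cv2.INTER_CUBIC),cv2.COLOR_RGB2GRAY),(0,0),5)
    for th in ths:
      N,l,st,ce=cv2.connectedComponentsWithStats((g<th).astype(np.uint8))
      for k in range(1,N):
        if not(12000<st[k,4]<30000): continue
        cn=max(cv2.findContours((l==k).astype(np.uint8),0,1)[0],key=len)[:,0].astype(float)
        P=cn-ce[k];ang=np.arctan2(P[:,0],P[:,1]);r=np.hypot(*P.T);w=np.abs(np.gradient(np.unwrap(ang)))
        ph=np.degrees(np.angle(np.sum(w*r*np.exp(6j*ang)))/6)
        print(th,st[k,4],"xy",round(x0+ce[k][1]/s,4),round(y0+ce[k][0]/s,4),"vertex",ph.round(1),"flat",(ph-30).round(1))
E
python3 - <<'E'
from sock import *
d=dict(np.load("w6.npz"));sock(d,(.5515,.183),ths=(70,80,90,100,110))
R=d["R"];c=-R.T@d["t"];print("cam",c)
# cam in tool fixed: [-.141,0,-.0763]; tool axes from camera rot
Rc=np.array([[0,1,0],[-.296,0,.955],[.955,0,.296]]);Rt=R.T@Rc;print("tool yaw by cam",np.degrees(np.arctan2(Rt[1,1],Rt[0,1])),"tcp by cam",c-Rt@np.array([-.141,0,-.0763]))
for i in range(4):
    s=manip.sense();print(s["tcp_pos"])
E
```

```text
70 16815 xy 0.5517 0.1829 vertex 12.2 flat -17.8
80 18882 xy 0.5517 0.1829 vertex 12.2 flat -17.8
90 20570 xy 0.5517 0.1829 vertex 12.3 flat -17.7
100 22095 xy 0.5517 0.1829 vertex 12.3 flat -17.7
110 23609 xy 0.5517 0.1829 vertex 12.4 flat -17.6
cam [0.49515088 0.13013577 0.36103417]
tool yaw by cam 132.2003246062105 tcp by cam [0.55147487 0.18149669 0.22002663]
[0.55192234 0.18080892 0.22023197]
[0.55192234 0.18080892 0.22023197]
[0.55192234 0.18080892 0.22023197]
[0.55192234 0.18080892 0.22023197]
```

```bash
python3 -m jog '{"linear":[[1,0.08,0],[3,0.08,0],[5,0.08,0],[7,0.08,0],[8.5,0.08,0],[9.5,0.08,0],[10.2,0.08,0],[10.2,0.08,0],[10.2,0.08,0],[10.2,0.08,0]],"twist":[0,0,0,0,0,0,0,0,0,0],"claw":[-1,-1,-1,-1,-1,-1,-1,-1,-1,-1]}' 60
python3 - <<'E'
from h import *
d=manip.snapshot("wrist");cv2.imwrite("pics/w7.png",d["pixels"][:,:,::-1]);np.savez("w7.npz",**d)
R=d["R"];c=-R.T@d["t"]
Rc=np.array([[0,1,0],[-.296,0,.955],[.955,0,.296]]);Rt=R.T@Rc;print("tool yaw by cam",np.degrees(np.arctan2(Rt[1,1],Rt[0,1])),"tcp by cam",c-Rt@np.array([-.141,0,-.0763]))
s=manip.sense();print(s["tcp_pos"],s["force"],s["ft_torque"])
d=manip.snapshot("top");cv2.imwrite("pics/t7.png",cv2.resize(d["pixels"][140:240,160:260,::-1],None,fx=6,fy=6,interpolation=cv2.INTER_CUBIC))
E
```

```text
t: 8.53
tcp_pos: [0.5524, 0.1826, 0.1191]
tool_rot: [-0.255, 0.659, 0.255, 0.66]
force: [0.4, 0.5, -1.1]
finger_gap: 0.18
tool yaw by cam 132.24647194959175 tcp by cam [0.55222423 0.18308625 0.11917969]
[0.55240133 0.18261981 0.11933065] [-0.1924169   0.57127741 -1.55572762] [ 0.0018853  -0.04764523  0.00679132]
```

View pics/w7.png

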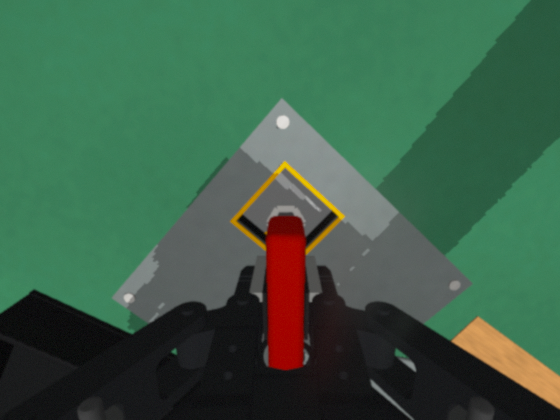

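```bash
python3 -m jog '{"linear":[[0,0,-0.13],[0.2,0,-0.13],[0.4,0,-0.13],[0.6,0,-0.13],[0.75,0,-0.13],[0.9,0,-0.13],[1,0,-0.13],[1.1,0,-0.13],[1.1,0,-0.13],[1.1,0,-0.13]],"twist":[0,0,0,0,0,0,0,0,0,0],"claw":[-1,-1,-1,-1,-1,-1,-1,-1,-1,-1]}' 60
cat > st.py <<'E'
from h import *
d=manip.snapshot("wrist");R=d["R"];c=-R.T@d["t"]
Rc=np.array([[0,1,0],[-.296,0,.955],[.955,0,.296]]);Rt=R.T@Rc
s=manip.sense();print("yaw",np.degrees(np.arctan2(Rt[1,1],Rt[0,1])).round(2),"tcpcam",(c-Rt@np.array([-.141,0,-.0763])).round(4),"tcp",s["tcp_pos"].round(4),"F",s["force"].round(2),"M",s["ft_torque"].round(3),"gap",round(s["finger_gap"],3),"q6",s["q"][5].round(3),"t",s["t"])
E
python3 st.py
```

```text
t: 9.47
tcp_pos: [0.5506, 0.1816, 0.1072]
tool_rot: [-0.255, 0.66, 0.255, 0.66]
force: [-0.8, 0.3, -2.4]
finger_gap: 0.178
yaw 132.25 tcpcam [0.5504 0.1822 0.1073] tcp [0.5506 0.1817 0.1073] F [ 0.1  -1.27 -2.4 ] M [-0.017  0.015  0.001] gap 0.177 q6 -2.182 t 9.5167
```

Tip is about 3 mm below the face with no upward force, so it has entered. Continuing gently.

```bash
python3 -m jog '{"linear":[[0.1,0,0],[0.2,0,0],[0.3,0,0],[0.4,0,0],[0.5,0,0],[0.5,0,0],[0.5,0,0]],"twist":[0,0,0,0,0,0,0],"claw":[-1,-1,-1,-1,-1,-1,-1]}' 60
python3 st.py
```

```text
t: 10.1
tcp_pos: [0.5505, 0.1817, 0.1022]
tool_rot: [-0.255, 0.66, 0.255, 0.66]
force: [-0.5, 0.6, -2.6]
finger_gap: 0.18
yaw 132.25 tcpcam [0.5504 0.1822 0.1023] tcp [0.5506 0.1817 0.1023] F [-0.08  0.38 -1.76] M [-0.014  0.048  0.014] gap 0.181 q6 -2.182 t 10.15
```

```bash
python3 -m jog '{"linear":[[0.1,0,0],[0.2,0,0],[0.3,0,0],[0.4,0,0],[0.45,0,0],[0.5,0,0],[0.5,0,0],[0.5,0,0]],"twist":[0,0,0,0,0,0,0,0],"claw":[-1,-1,-1,-1,-1,-1,-1,-1]}' 60
python3 st.py
```

```text
t: 10.82
tcp_pos: [0.5506, 0.1816, 0.0973]
tool_rot: [-0.255, 0.66, 0.255, 0.66]
force: [-0.5, -0.1, -1.4]
finger_gap: 0.176
yaw 132.25 tcpcam [0.5504 0.1822 0.0973] tcp [0.5506 0.1816 0.0973] F [-1.01 -0.74 -3.16] M [-0.006  0.011  0.02 ] gap 0.176 q6 -2.182 t 10.8667
```

```bash
python3 -m jog '{"linear":[[0.05,0,0],[0.1,0,0],[0.1,0,0],[0.1,0,0],[0.1,0,0]],"twist":[0,0,0,0,0],"claw":[-1,-1,-1,-1,-1]}' 60
python3 st.py; python3 -m jog '{"linear":[[0.05,0,0],[0.1,0,0],[0.1,0,0],[0.1,0,0],[0.1,0,0]],"twist":[0,0,0,0,0],"claw":[-1,-1,-1,-1,-1]}' 60
python3 st.py
```

```text
t: 11.28
tcp_pos: [0.5507, 0.1817, 0.0964]
tool_rot: [-0.255, 0.66, 0.255, 0.66]
force: [0.6, 0.4, -1.4]
finger_gap: 0.176
yaw 132.25 tcpcam [0.5505 0.1822 0.0965] tcp [0.5507 0.1817 0.0964] F [ 0.66 -0.42 -1.32] M [ 0.05  -0.003 -0.022] gap 0.173 q6 -2.182 t 11.3333
t: 11.75
tcp_pos: [0.5507, 0.1817, 0.0954]
tool_rot: [-0.255, 0.66, 0.255, 0.66]
force: [-0.7, 0.9, 0.2]
finger_gap: 0.175
yaw 132.25 tcpcam [0.5506 0.1822 0.0955] tcp [0.5507 0.1817 0.0954] F [-0.32 -0.49 -0.04] M [-0.016  0.029  0.   ] gap 0.177 q6 -2.182 t 11.8
```

```bash
python3 -m jog '{"linear":[[0.05,0,0],[0.1,0,0],[0.1,0,0],[0.1,0,0],[0.1,0,0]],"twist":[0,0,0,0,0],"claw":[-1,-1,-1,-1,-1]}' 60
python3 st.py
python3 - <<'E'
from h import *
d=manip.snapshot("scene");cv2.imwrite("pics/s8.png",cv2.resize(d["pixels"][100:260,270:430,::-1],None,fx=3.7,fy=3.7,interpolation=cv2.INTER_CUBIC))
d=manip.snapshot("wrist");cv2.imwrite("pics/w8.png",d["pixels"][:,:,::-1])
E
```

```text
t: 12.22
tcp_pos: [0.5507, 0.1817, 0.0945]
tool_rot: [-0.255, 0.66, 0.255, 0.66]
force: [-0.7, 0.2, 1.6]
finger_gap: 0.178
yaw 132.25 tcpcam [0.5506 0.1822 0.0945] tcp [0.5507 0.1817 0.0945] F [-0.09  0.34  1.29] M [ 0.024  0.057 -0.002] gap 0.177 q6 -2.182 t 12.2667
```

View pics/s8.png

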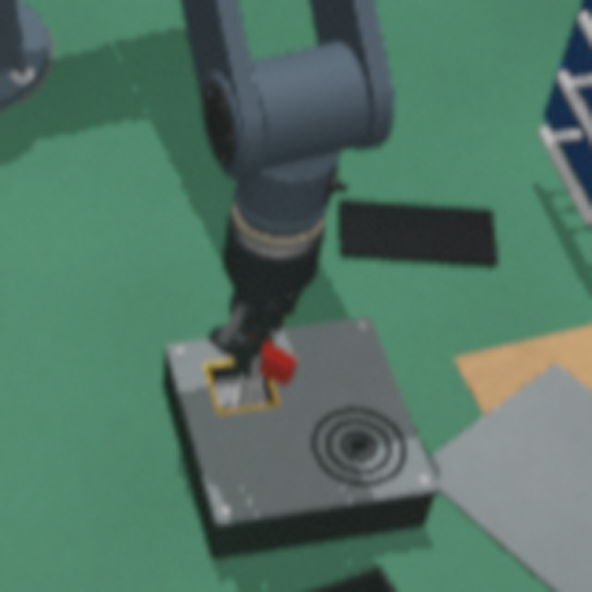

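View pics/w8.png

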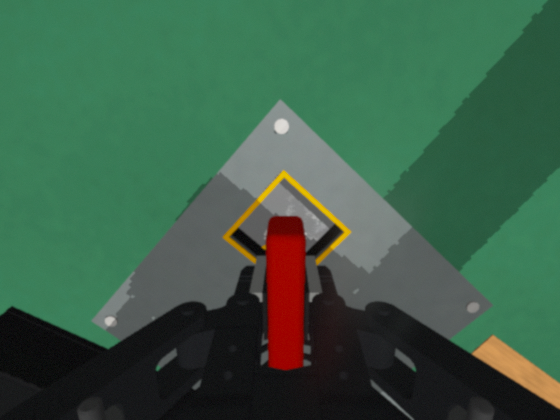

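Seated; turning now, shifting the TCP to keep the key's axis still (axis about 1.2 mm along tool z).

```bash
python3 -m jog '{"linear":[[-0.04,0.01,0],[-0.04,0.02,0],[-0.04,0.04,0.01],[-0.04,0.05,0.01],[-0.04,0.06,0.02],[-0.04,0.07,0.02],[-0.04,0.08,0.03],[-0.04,0.09,0.04],[-0.04,0.09,0.05],[-0.04,0.1,0.055],[-0.04,0.1,0.055],[-0.04,0.1,0.055]],"twist":[0.1,0.2,0.3,0.4,0.5,0.6,0.7,0.8,0.9,1,1,1],"claw":[-1,-1,-1,-1,-1,-1,-1,-1,-1,-1,-1,-1]}' 60
python3 st.py
```

```text
t: 13.37
tcp_pos: [0.5506, 0.1833, 0.0948]
tool_rot: [0.092, 0.701, -0.092, 0.701]
force: [-0.2, 3.4, 0.4]
finger_gap: 0.182
yaw 75.08 tcpcam [0.5506 0.1833 0.0948] tcp [0.5506 0.1833 0.0948] F [-0.69  2.5   1.07] M [ 0.656 -0.063  0.001] gap 0.182 q6 -1.182 t 13.4167
```

```bash
python3 -m jog '{"linear":[[0,0.03,0],[0,0.05,0],[0,0.07,0.01],[0,0.08,0.01],[0,0.09,0.02],[0,0.1,0.02],[0,0.11,0.03],[0,0.12,0.04],[0,0.12,0.05],[0,0.13,0.055],[0,0.13,0.055],[0,0.13,0.055]],"twist":[0.1,0.2,0.3,0.4,0.5,0.6,0.7,0.8,0.9,1,1,1],"claw":[-1,-1,-1,-1,-1,-1,-1,-1,-1,-1,-1,-1]}' 60
python3 st.py
python3 - <<'E'
from h import *
d=manip.snapshot("wrist");cv2.imwrite("pics/w9.png",d["pixels"][:,:,::-1])
E
```

```text
t: 14.42
tcp_pos: [0.552, 0.1844, 0.0949]
tool_rot: [0.417, 0.571, -0.416, 0.572]
force: [0.9, 2.5, 1.1]
finger_gap: 0.181
yaw 17.85 tcpcam [0.5516 0.184  0.0949] tcp [0.552  0.1843 0.0949] F [0.89 3.3  1.3 ] M [ 0.803 -0.371 -0.005] gap 0.176 q6 -0.181 t 14.4667
```

View pics/w9.png

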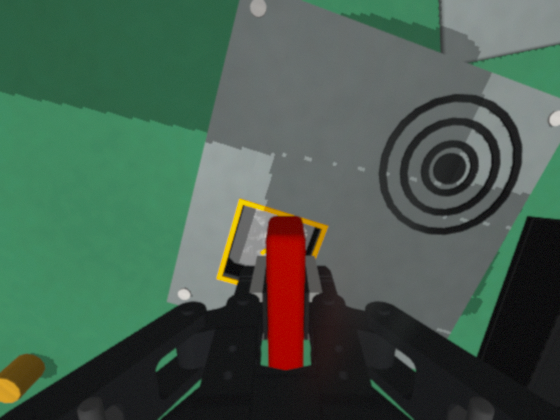

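```bash
python3 -m jog '{"linear":[[0,0.02,0],[0,0.03,0],[0,0.04,0.01],[0,0.05,0.01],[0,0.06,0.02],[0,0.07,0.02],[0,0.07,0.02]],"twist":[0.1,0.2,0.3,0.4,0.5,0.6,0.6],"claw":[-1,-1,-1,-1,-1,-1,-1]}' 60
python3 st.py
python3 -m jog '{"linear":[[0,0,0],[0,0.01,0],[0,0.01,0]],"twist":[0.05,0.1,0.1],"claw":[-1,-1,-1]}' 60
python3 st.py
```

```text
t: 15.1
tcp_pos: [0.553, 0.1841, 0.095]
tool_rot: [0.568, 0.422, -0.567, 0.422]
force: [2.7, 3.1, 1.6]
finger_gap: 0.177
yaw -16.71 tcpcam [0.5523 0.1838 0.095 ] tcp [0.553  0.1841 0.095 ] F [2.57 3.12 0.1 ] M [ 0.733 -0.559  0.049] gap 0.18 q6 0.418 t 15.15
t: 15.4
tcp_pos: [0.5531, 0.184, 0.095]
tool_rot: [0.588, 0.393, -0.587, 0.394]
force: [3.7, 3.1, 1.2]
finger_gap: 0.179
yaw -22.31 tcpcam [0.5524 0.1837 0.0951] tcp [0.5531 0.184  0.095 ] F [2.86 2.71 0.36] M [ 0.776 -0.73   0.109] gap 0.175 q6 0.518 t 15.45
```

```bash
for i in 1; do python3 -m jog '{"linear":[[0,0,0],[0,0,0],[0,0,0]],"twist":[0.05,0.1,0.1],"claw":[-1,-1,-1]}' 60; done
python3 st.py
python3 -m jog '{"linear":[[0,0,0],[0,0,0],[0,0,0]],"twist":[0.05,0.1,0.1],"claw":[-1,-1,-1]}' 60
python3 st.py
```

```text
t: 15.7
tcp_pos: [0.5532, 0.1839, 0.095]
tool_rot: [0.607, 0.363, -0.605, 0.364]
force: [3.4, 3.4, 1.3]
finger_gap: 0.179
yaw -28.05 tcpcam [0.5524 0.1836 0.0951] tcp [0.5532 0.1839 0.095 ] F [4.57 3.33 0.43] M [ 0.781 -0.946  0.103] gap 0.177 q6 0.618 t 15.75
t: 16.0
tcp_pos: [0.5532, 0.1839, 0.095]
tool_rot: [0.625, 0.333, -0.623, 0.334]
force: [4.5, 3.0, 0.3]
finger_gap: 0.18
yaw -33.76 tcpcam [0.5524 0.1835 0.0951] tcp [0.5532 0.1838 0.095 ] F [4.22 3.01 0.3 ] M [ 0.752 -0.996  0.187] gap 0.176 q6 0.718 t 16.05
```

```bash
python3 - <<'E'
from h import *
d=manip.snapshot("wrist");im=d["pixels"];np.savez("w10.npz",**d)
cv2.imwrite("pics/w10.png",cv2.resize(im[190:390,190:380,::-1],None,fx=3,fy=3,interpolation=cv2.INTER_CUBIC))
d=manip.snapshot("top");cv2.imwrite("pics/t10.png",cv2.resize(d["pixels"][150:240,160:250,::-1],None,fx=6,fy=6,interpolation=cv2.INTER_CUBIC))
E
```

```text
(no output)
```

View pics/w10.png

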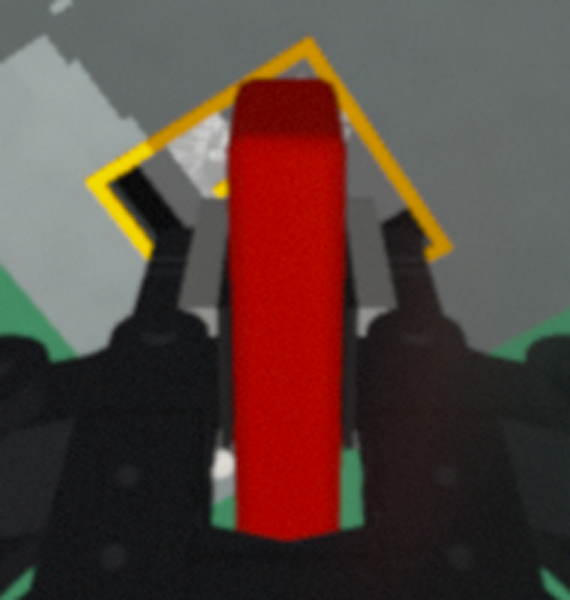

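View pics/t10.png

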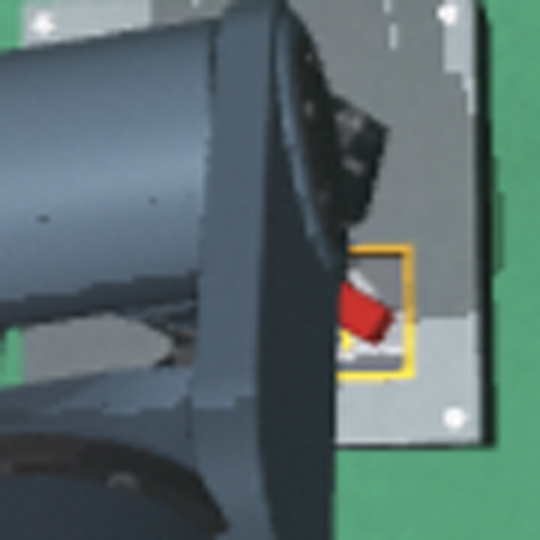

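```bash
python3 - <<'E'
from h import *
d=dict(np.load("w10.npz"));im=d["pixels"]
hsv=cv2.cvtColor(im,cv2.COLOR_RGB2HSV)[240:262,255:275].astype(int)
m=(abs(hsv[:,:,0]-26)<8)&(hsv[:,:,1]>150)&(hsv[:,:,2]>100)
ys,xs=np.nonzero(m);P=np.array([ray(d,x+255,y+240,.0395)[:2] for x,y in zip(xs,ys)])
print(np.c_[xs+255,ys+240].tolist(),P.round(4).tolist())
for C in([.5517,.1829],[.5526,.1832]):
    print(C,np.degrees(np.arctan2(P[:,1]-C[1],P[:,0]-C[0])).round(1),np.hypot(*(P-C).T).round(4))
# initial mark
d=dict(np.load("w1.npz"));im=d["pixels"]
hsv=cv2.cvtColor(im,cv2.COLOR_RGB2HSV)[225:238,270:300].astype(int)
m=(abs(hsv[:,:,0]-22)<8)&(hsv[:,:,1]>150)&(hsv[:,:,2]>80)
ys,xs=np.nonzero(m);P=np.array([ray(d,x+270,y+225,.04)[:2] for x,y in zip(xs,ys)]);C=[.5515,.183]
print(np.degrees(np.arctan2(P[:,1]-C[1],P[:,0]-C[0])).round(1),np.hypot(*(P-C).T).round(4))
E
```

```text
[[264, 250], [265, 250], [263, 251], [264, 251], [265, 251], [262, 252], [263, 252], [264, 252], [265, 252], [261, 253], [262, 253], [263, 253], [264, 253], [265, 253], [262, 254], [263, 254], [264, 254], [265, 254], [263, 255], [264, 255]] [[0.534, 0.1823], [0.5345, 0.182], [0.533, 0.1821], [0.5335, 0.1817], [0.5341, 0.1813], [0.5319, 0.1819], [0.5325, 0.1815], [0.5331, 0.1811], [0.5337, 0.1807], [0.5309, 0.1816], [0.5315, 0.1813], [0.5321, 0.1809], [0.5327, 0.1805], [0.5332, 0.1801], [0.5311, 0.1806], [0.5317, 0.1802], [0.5322, 0.1799], [0.5328, 0.1795], [0.5312, 0.1796], [0.5318, 0.1792]]
[0.5517, 0.1829] [-178.2 -176.9 -177.6 -176.3 -174.9 -177.  -175.8 -174.5 -173.1 -176.5
 -175.3 -174.1 -172.8 -171.4 -173.7 -172.5 -171.1 -169.7 -170.9 -169.6] [0.0177 0.0172 0.0188 0.0182 0.0177 0.0198 0.0192 0.0187 0.0182 0.0208
 0.0203 0.0197 0.0192 0.0187 0.0207 0.0202 0.0197 0.0192 0.0207 0.0202]
[0.5526, 0.1832] [-177.4 -176.1 -176.8 -175.6 -174.3 -176.3 -175.1 -173.9 -172.5 -175.9
 -174.7 -173.5 -172.2 -170.9 -173.2 -172.  -170.7 -169.3 -170.5 -169.2] [0.0187 0.0181 0.0197 0.0191 0.0186 0.0207 0.0202 0.0196 0.0191 0.0217
 0.0212 0.0206 0.0201 0.0196 0.0217 0.0212 0.0206 0.0201 0.0217 0.0212]
[-20.1 -16.8 -13.4 -22.  -19.  -15.8 -12.5 -20.8 -17.9 -14.9 -11.8 -22.4
 -19.7 -16.9 -14.1 -11.1] [0.0149 0.0146 0.0144 0.0161 0.0158 0.0156 0.0153 0.017  0.0167 0.0165
 0.0163 0.0183 0.018  0.0177 0.0174 0.0172]
```

```bash
python3 -m jog '{"linear":[[0,0,0],[0,0,0],[0,0,0],[0,0,0]],"twist":[0.05,0.1,0.15,0.15],"claw":[-1,-1,-1,-1]}' 60
python3 st.py
python3 - <<'E'
from h import *
d=manip.snapshot("wrist");im=d["pixels"]
hsv=cv2.cvtColor(im,cv2.COLOR_RGB2HSV).astype(int)
m=(abs(hsv[:,:,0]-26)<8)&(hsv[:,:,1]>150)&(hsv[:,:,2]>100)
ys,xs=np.nonzero(m);P=np.array([ray(d,x,y,.0395)[:2] for x,y in zip(xs,ys)]);C=[.5517,.1829]
r=np.hypot(*(P-C).T);k=(r<.0215);print(np.degrees(np.arctan2(P[k,1]-C[1],P[k,0]-C[0])).round(1))
cv2.imwrite("pics/w11.png",cv2.resize(im[190:390,190:380,::-1],None,fx=3,fy=3,interpolation=cv2.INTER_CUBIC))
E
```

```text
t: 16.48
tcp_pos: [0.5533, 0.1837, 0.095]
tool_rot: [0.648, 0.285, -0.646, 0.287]
force: [5.5, 2.5, 1.3]
finger_gap: 0.176
yaw -42.26 tcpcam [0.5525 0.1834 0.0951] tcp [0.5534 0.1837 0.0951] F [4.17 3.57 0.66] M [ 0.615 -1.011  0.495] gap 0.18 q6 0.867 t 16.5333
[ 54.6  52.9  51.1  49.3  47.6  45.8  44.   42.2  58.5  56.7  54.9  53.1
  51.2  49.4  47.6  45.7  43.9  42.1  40.2  38.4  36.7  62.5  60.7  58.8
  57.   55.1  53.2  51.4  49.5  47.5  45.6  43.7  41.9  40.   38.1  36.3
  34.5  64.8  63.   61.1  59.2  57.3  55.4  53.4  51.5  45.6  43.6  41.6
  39.7  37.8  35.9  34.   32.1  67.3  65.4  63.5  61.6  59.7  57.7  55.7
  53.7  43.4  41.4  39.4  37.4  35.4  33.5  31.6  29.7  69.8  68.   66.1
  64.1  62.1  60.1  58.1  56.   41.1  39.1  37.   34.9  32.9  31.   29.
  27.1  72.5  70.7  68.7  66.8  64.8  62.7  60.6  58.5  38.7  36.5  34.4
  32.3  30.3  28.3  26.3  75.3  73.4  71.5  69.6  67.5  65.5  63.3  61.2
  36.1  33.9  31.7  29.6  27.5  25.5  23.5  78.2  76.4  74.5  72.5  70.5
  68.4  66.2  64.   33.3  31.   28.8  26.7  24.6  22.6  20.6  82.9  81.2
  79.4  77.5  75.5  73.5  71.4  69.
[... 601 characters left out ...]
.2 -17.2 -18.1 119.2
 118.6 117.9 117.2 116.4 115.6 114.8 113.8 -15.3 -16.5 -17.5 -18.5 -19.4
 -20.3 -21.1 121.6 121.1 120.5 119.9 119.3 118.6 117.9 -17.9 -19.  -20.
 -20.9 -21.7 -22.5 -23.2 -23.9 123.6 123.1 122.6 122.  121.5 120.8 -22.5
 -23.3 -24.1 -24.8 -25.5 -26.1 125.9 125.5 125.1 124.6 124.2 -25.8 -26.5
 -27.1 -27.7 -28.2 -28.7 127.8 127.5 127.1 126.8 -28.4 -29.  -29.5 -30.
 -30.5 -30.9 -31.3 129.7 129.5 129.2 -31.5 -32.  -32.4 -32.8 -33.1 -33.4
 -33.7 131.7 131.5 -34.5 -34.8 -35.1 -35.3 -35.6 -35.8 -36.  133.7 -37.2
 -37.4 -37.6 -37.7 -37.9 -38.  -38.2 -39.7 -39.8 -39.9 -40.  -40.  -40.1
 -42.1 -42.1 -42.1 -42.1 -42.1 -44.3 -44.2 -44.1 -44.1 -46.3 -46.2 -46.
 -48.4 -48.2 -48.  -50.2]
```

View pics/w11.png

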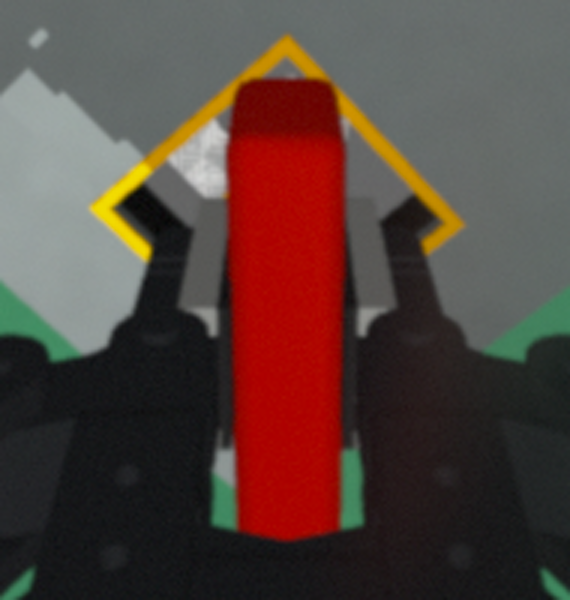

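Torque has climbed to about 0.5 N m while the mark stayed at about 3.0 rad, which means the stop. I ease the wind-up, release, and check from above.

```bash
python3 -m jog '{"linear":[[0,0,0],[0,0,0],[0,0,0]],"twist":[-0.07,-0.13,-0.13],"claw":[-1,-1,-1]}' 60
python3 st.py
python3 -m jog '{"linear":[[0,0,0],[0,0,0],[0,0,0],[0,0,0],[0,0,0],[0,0,0]],"twist":[0,0,0,0,0,0],"claw":[-0.4,-0.2,0,0,0,0]}' 40
python3 st.py
python3 -m jog '{"linear":[[-1,0,0],[-3,0,0],[-6,0,0],[-9,0,0],[-11,0,0],[-12,0,0],[-12,0,0],[-12,0,0]],"twist":[0,0,0,0,0,0,0,0],"claw":[0,0,0,0,0,0,0,0]}' 40
python3 - <<'E'
from h import *
d=manip.snapshot("wrist");im=d["pixels"];np.savez("w12.npz",**d)
cv2.imwrite("pics/w12.png",im[:,:,::-1])
d=manip.snapshot("scene");cv2.imwrite("pics/s12.png",cv2.resize(d["pixels"][100:260,270:430,::-1],None,fx=3.7,fy=3.7,interpolation=cv2.INTER_CUBIC))
E
```

```text
t: 16.83
tcp_pos: [0.5532, 0.1838, 0.095]
tool_rot: [0.628, 0.327, -0.626, 0.328]
force: [3.7, 3.3, 1.4]
finger_gap: 0.178
yaw -34.85 tcpcam [0.5524 0.1835 0.0951] tcp [0.5532 0.1838 0.095 ] F [4.7  2.12 1.67] M [ 0.674 -1.014  0.01 ] gap 0.18 q6 0.74 t 16.8833
t: 17.38
tcp_pos: [0.5514, 0.1837, 0.0945]
tool_rot: [-0.627, -0.326, 0.628, -0.326]
force: [0.5, -0.6, -0.6]
finger_gap: 0.502
yaw -35.03 tcpcam [0.5506 0.1833 0.0945] tcp [0.5516 0.1837 0.0945] F [-0.65  0.35 -0.75] M [-0.016 -0.059 -0.023] gap 0.496 q6 0.741 t 17.4333
t: 18.1
tcp_pos: [0.5517, 0.1838, 0.2148]
tool_rot: [0.627, 0.326, -0.627, 0.326]
force: [-0.6, 0.1, -0.1]
finger_gap: 0.502
```

View pics/w12.png

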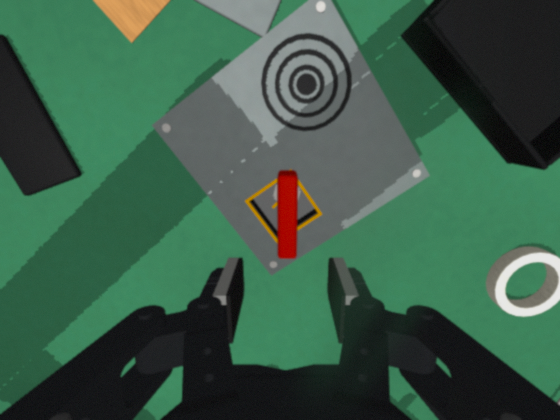

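View pics/s12.png

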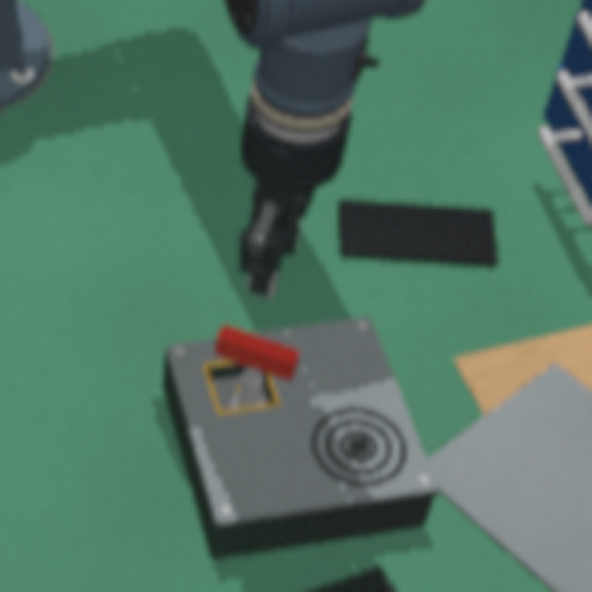

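```bash
python3 - <<'E'
from h import *
d=dict(np.load("w12.npz"));im=d["pixels"]
hsv=cv2.cvtColor(im,cv2.COLOR_RGB2HSV).astype(int);h,s,v=[hsv[:,:,i] for i in range(3)]
red=((h<6)|(h>174))&(s>150)&(v>60)
for th in(60,150,190):
  m=((h<6)|(h>174))&(s>150)&(v>th);ys,xs=np.nonzero(m)
  P=np.array([ray(d,x,y,.129)[:2] for x,y in zip(xs,ys)]);c,sz,a=cv2.minAreaRect(np.float32(P*1000))
  w,V=np.linalg.eigh(np.cov(P.T));e=V[:,1];print(th,np.round(c,1),np.round(sz,1),"bar yaw",np.degrees(np.arctan2(e[1],e[0])).round(1))
m=(abs(h-24)<8)&(s>150)&(v>80)
n,l,st,ce=cv2.connectedComponentsWithStats(m.astype(np.uint8),connectivity=8)
for i in range(1,n):
  if st[i,4]<200 and abs(ce[i][0]-285)<45 and abs(ce[i][1]-205)<45: print(st[i],ce[i],(p:=ray(d,*ce[i],.04)[:2]).round(4),np.degrees(np.arctan2(p[1]-.1829,p[0]-.5517)).round(1),np.hypot(p[1]-.1829,p[0]-.5517).round(4))
cv2.imwrite("pics/w12c.png",cv2.resize(im[160:270,235:335,::-1],None,fx=5.4,fy=5.4,interpolation=cv2.INTER_CUBIC))
E
```

```text
60 [554.  185.5] [70.5 15.5] bar yaw 54.9
150 [552.9 184.4] [65.9 12.5] bar yaw 55.0Traceback (most recent call last):
  File "<stdin>", line 7, in <module>
cv2.error: OpenCV(4.12.0) /io/opencv/modules/imgproc/src/convhull.cpp:143: error: (-215:Assertion failed) total >= 0 && (depth == CV_32F || depth == CV_32S) in function 'convexHull'
```

```bash
python3 - <<'E'
from h import *
d=dict(np.load("w12.npz"));im=d["pixels"]
hsv=cv2.cvtColor(im,cv2.COLOR_RGB2HSV).astype(int);h,s,v=[hsv[:,:,i] for i in range(3)]
m=(abs(h-24)<8)&(s>150)&(v>80)
n,l,st,ce=cv2.connectedComponentsWithStats(m.astype(np.uint8),connectivity=8)
for i in range(1,n):
  if st[i,4]<200 and abs(ce[i][0]-285)<45 and abs(ce[i][1]-205)<45: print(st[i],ce[i],(p:=ray(d,*ce[i],.04)[:2]).round(4),np.degrees(np.arctan2(p[1]-.1829,p[0]-.5517)).round(1),np.hypot(p[1]-.1829,p[0]-.5517).round(4))
cv2.imwrite("pics/w12c.png",cv2.resize(im[160:270,235:335,::-1],None,fx=5.4,fy=5.4,interpolation=cv2.INTER_CUBIC))
E
```

```text
[272 202   5   6  17] [274.29411765 205.        ] [0.5339 0.1801] -170.9 0.018
```

View pics/w12c.png

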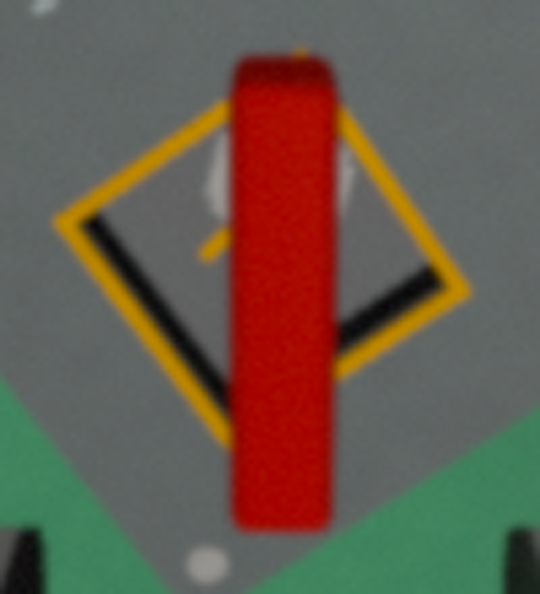

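The key stands upright and seated. I look at the mark from the other side to settle the screw's angle.

```bash
python3 -m jog '{"linear":[[0,0,0],[0,0,0],[0,0,0],[0,0,0],[0,0,0],[0,0,0],[0,0,0],[0,0,0],[0,0,0],[0,0,0],[0,0,0],[0,0,0],[0,0,0],[0,0,0],[0,0,0],[0,0,0],[0,0,0],[0,0,0],[0,0,0],[0,0,0]],"twist":[-0.11,-0.22,-0.33,-0.44,-0.55,-0.66,-0.77,-0.88,-0.99,-1.1,-1.21,-1.32,-1.43,-1.54,-1.65,-1.76,-1.87,-1.98,-2.09,-2.2],"claw":[0,0,0,0,0,0,0,0,0,0,0,0,0,0,0,0,0,0,0,0]}'
python3 - <<'E'
from h import *
for k in range(1): d=manip.snapshot("wrist");im=d["pixels"];np.savez("w13.npz",**d)
cv2.imwrite("pics/w13.png",im[:,:,::-1])
u,v=map(int,proj(d,[.5517,.1829,.05]));print(u,v)
cv2.imwrite("pics/w13c.png",cv2.resize(im[v-45:v+55,u-50:u+50,::-1],None,fx=5.8,fy=5.8,interpolation=cv2.INTER_CUBIC))
hsv=cv2.cvtColor(im,cv2.COLOR_RGB2HSV).astype(int);h,s,vv=[hsv[:,:,i] for i in range(3)]
m=(abs(h-24)<8)&(s>150)&(vv>80)
n,l,st,ce=cv2.connectedComponentsWithStats(m.astype(np.uint8),connectivity=8)
for i in range(1,n):
  if st[i,4]<2000 and np.hypot(ce[i][0]-u,ce[i][1]-v)<60: print(st[i],ce[i],(p:=ray(d,*ce[i],.04)[:2]).round(4),np.degrees(np.arctan2(p[1]-.1829,p[0]-.5517)).round(1))
E
```

```text
t: 19.87
tcp_pos: [0.5508, 0.1837, 0.2125]
tool_rot: [-0.008, 0.709, 0.008, 0.706]
force: [0.2, 0.1, 0.3]
finger_gap: 0.499
284 197
[250 164  59  53 477] [285.09643606 177.96645702] [0.5331 0.1832] 179.0
[280 175   4   8  22] [281.59090909 178.31818182] [0.5335 0.1796] -169.8
[251 211  12   9  61] [255.01639344 216.40983607] [0.5752 0.1521] -52.6
```

View pics/w13c.png

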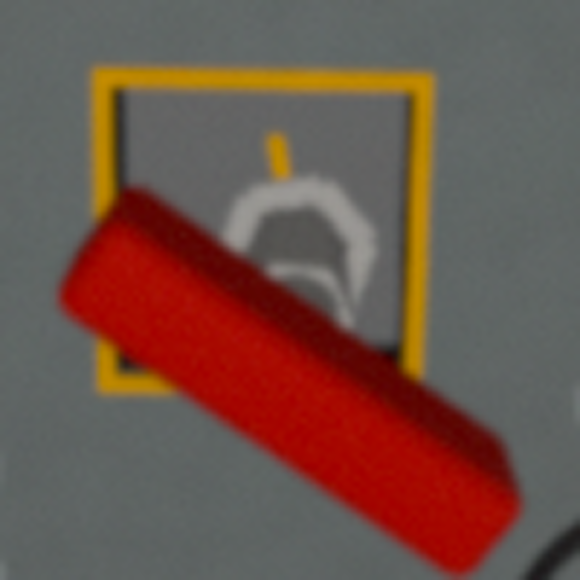

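```bash
cat > tri.py <<'E'
from h import *
from scipy.optimize import least_squares
def redmask(im,th=60):
    hsv=cv2.cvtColor(im,cv2.COLOR_RGB2HSV).astype(int);h,s,v=[hsv[:,:,i] for i in range(3)]
    m=(((h<6)|(h>174))&(s>150)&(v>th)).astype(np.uint8)
    n,l,st,ce=cv2.connectedComponentsWithStats(m);return l,st,ce
def sil(d,x,y,z,yaw,tx,ty):  # silhouette hull of bar, z=tip height
    a=np.array([[sx*.035,sy*.008,zz] for sx in(1,-1) for sy in(1,-1) for zz in(.075,.103)])
    R=Ro.from_euler("xyz",[tx,ty,0]).as_matrix()@Ro.from_euler("z",yaw).as_matrix()
    P=(R@a.T).T+[x,y,z]
    return cv2.convexHull(np.float32([proj(d,p) for p in P]))
def fit(ds,x0,near):
    cts=[]
    for d,nr in zip(ds,near):
        l,st,ce=redmask(d["pixels"]);i=min([k for k in range(1,len(st)) if st[k,4]>200],key=lambda k:np.hypot(*(ce[k]-nr)))
        c=max(cv2.findContours((l==i).astype(np.uint8),0,1)[0],key=len);cts.append(cv2.convexHull(c)[:,0].astype(np.float32))
    def f(p):
        r=[]
        for d,c in zip(ds,cts):
            h=sil(d,*p);r+=[cv2.pointPolygonTest(h,(float(q[0]),float(q[1])),True) for q in c]
            hc=c.reshape(-1,1,2); r+=[cv2.pointPolygonTest(hc,(float(q[0]),float(q[1])),True) for q in h[:,0]]
        # pad to constant length
        r=np.array(r);return np.r_[r,np.zeros(400-len(r))]
    return least_squares(f,x0,loss="soft_l1",x_scale=[.001,.001,.001,.02,.02,.02],diff_step=1e-3)
E
python3 - <<'E'
from tri import *
a,b=dict(np.load("w12.npz")),dict(np.load("w13.npz"))
for ds,nr in(([a,b],[(287,214),(285,210)]),):
    nr=[proj(d,[.5525,.1835,.115]) for d in ds]
    for z0 in(.022,.030):
        r=fit(ds,[.552,.183,z0,np.radians(55),0.001,0.001],nr);print(r.cost,r.x[:3].round(4),np.degrees(r.x[3:]).round(1))
E
```

```text
32.847867262285064 [0.5548 0.1786 0.0178] [54.5 -2.5 -1.3]
29.492305653213197 [0.5502 0.1692 0.0193] [53.6 -8.5  1.6]
```

```bash
python3 - <<'E'
from tri import *
import scipy.optimize as so
a,b=dict(np.load("w12.npz")),dict(np.load("w13.npz"))
t=manip.snapshot("top");s=manip.snapshot("scene")
cv2.imwrite("pics/t14.png",cv2.resize(t["pixels"][150:240,160:250,::-1],None,fx=6,fy=6,interpolation=cv2.INTER_CUBIC))
nr=[proj(d,[.5525,.1835,.115]) for d in (a,b)]
# top edges: bar endpoints of top face in each view, fit without tilt
def cost(p,tx=0,ty=0):
    r=0
    for d,n in zip((a,b),nr):
        l,st,ce=redmask(d["pixels"]);i=min([k for k in range(1,len(st)) if st[k,4]>200],key=lambda k:np.hypot(*(ce[k]-n)))
        m=(l==i).astype(np.uint8);S=8;w=np.zeros((420,560),np.float32)
        h=sil(d,p[0],p[1],p[2],p[3],tx,ty)
        big=np.zeros((1680,2240),np.uint8);cv2.fillConvexPoly(big,np.int32((h*4+1.5)*16),255,shift=4)
        w=cv2.resize(big,(560,420),interpolation=cv2.INTER_AREA)/255.
        r+=np.abs(w-m).sum()
    return r
for tx,ty in((0,0),):
    best=min((so.minimize(lambda q:cost([q[0]/1e3,q[1]/1e3,q[2]/1e3,np.radians(q[3])]),[552,183.5,z,55],method="Nelder-Mead",options=dict(initial_simplex=[[552,183.5,z,55],[554,183.5,z,55],[552,186,z,55],[552,183.5,z+5,55],[552,183.5,z,57]],xatol=.05,fatol=.5)) for z in(22,32)),key=lambda r:r.fun)
    print(best.x.round(2),best.fun)
E
```

```text
[552.47 182.86  18.47  54.81] 480.34901960784316
```

View pics/t14.png

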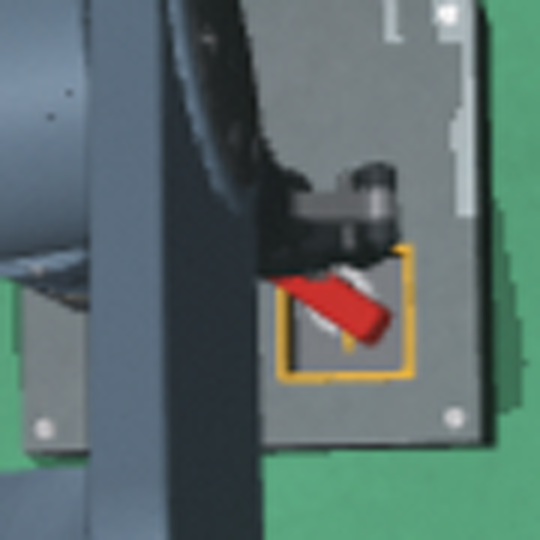

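```bash
python3 - <<'E'
from h import *
for f,(u0,u1,v0,v1) in(("w10.npz",(255,275,240,262)),("w12.npz",(266,280,198,212)),("w13.npz",(276,288,173,185))):
    d=dict(np.load(f));im=d["pixels"]
    hsv=cv2.cvtColor(im,cv2.COLOR_RGB2HSV)[v0:v1,u0:u1].astype(int)
    # subpixel weight by saturation
    w=np.clip((hsv[:,:,1]-60)/150.,0,1)*(abs(hsv[:,:,0]-24)<12)
    Y,X=np.mgrid[v0:v1,u0:u1]
    P=np.array([ray(d,x,y,.04)[:2] for x,y in zip(X.ravel(),Y.ravel())]);w=w.ravel()
    C=np.array([.552,.1829]);r=np.hypot(*(P-C).T);k=(w>0.05)&(r<.024)
    for lo in(.0,.0185,.0195):
        kk=k&(r>lo)
        m=(P[kk]*w[kk,None]).sum(0)/w[kk].sum();print(f,lo,kk.sum(),m.round(4),np.degrees(np.arctan2(*(m-C)[::-1])).round(1),r[k].max().round(4))
E
```

```text
w10.npz 0.0 35 [0.5329 0.181 ] -174.2 0.0219
w10.npz 0.0185 24 [0.5323 0.1807] -173.7 0.0219
w10.npz 0.0195 16 [0.5317 0.1806] -173.6 0.0219
w12.npz 0.0 33 [0.5344 0.18  ] -170.6 0.0224
w12.npz 0.0185 17 [0.5323 0.1796] -170.6 0.0224
w12.npz 0.0195 11 [0.5315 0.1795] -170.6 0.0224
w13.npz 0.0 36 [0.5337 0.1796] -169.8 0.0233
w13.npz 0.0185 19 [0.5318 0.1793] -169.9 0.0233
w13.npz 0.0195 15 [0.5313 0.1792] -169.9 0.0233
```

The mark read about −173.6° under load and −170° after I eased off, so the screw may have crept back a couple of degrees. I'll regrasp centred on the key, turn it against the stop once more, and release without backing off.

```bash
python3 -m jog '{"linear":[[0,0,0],[0,0,0],[0,0,0],[0,0,0],[0,0,0],[0,0,0],[0,0,0],[0,0,0],[0,0,0],[0,0,0],[0,0,0],[0,0,0],[0,0,0],[0,0,0],[0,0,0],[0,0,0],[0,0,0],[0,0,0],[0,0,0],[0,0,0]],"twist":[0.11,0.22,0.33,0.44,0.55,0.66,0.77,0.88,0.99,1.1,1.21,1.32,1.43,1.54,1.65,1.76,1.87,1.98,2.09,2.2],"claw":[0,0,0,0,0,0,0,0,0,0,0,0,0,0,0,0,0,0,0,0]}'
python3 -m jog '{"linear":[[1,0.17,-0.08],[3,0.17,-0.08],[6,0.17,-0.08],[9,0.17,-0.08],[10.5,0.17,-0.08],[11.3,0.17,-0.08],[11.7,0.17,-0.08],[11.7,0.17,-0.08],[11.7,0.17,-0.08]],"twist":[0,0,0,0,0,0,0,0,0],"claw":[0,0,0,0,0,0,0,0,0]}'
python3 st.py
python3 - <<'E'
from h import *
d=manip.snapshot("wrist");im=d["pixels"]
cv2.imwrite("pics/w15.png",im[:,:,::-1])
E
```

```text
t: 21.68
tcp_pos: [0.5515, 0.1838, 0.2137]
tool_rot: [-0.628, -0.324, 0.629, -0.323]
force: [-0.2, 0.1, 0.0]
finger_gap: 0.497
t: 22.43
tcp_pos: [0.5546, 0.1836, 0.0982]
tool_rot: [0.628, 0.326, -0.627, 0.326]
force: [0.4, -0.0, -0.1]
finger_gap: 0.496
yaw -35.03 tcpcam [0.5537 0.1833 0.0983] tcp [0.5548 0.1837 0.0987] F [-0.2   0.46 -0.67] M [ 0.012  0.02  -0.058] gap 0.502 q6 0.74 t 22.4833
```

View pics/w15.png

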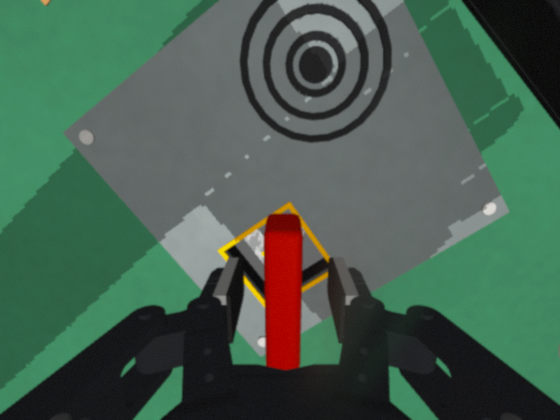

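```bash
python3 -m jog '{"linear":[[0.1,-0.05,0],[0.1,-0.08,0],[0.1,-0.08,0],[0.1,-0.08,0],[0.1,-0.08,0],[0.1,-0.08,0],[0.1,-0.08,0]],"twist":[0,0,0,0,0,0,0],"claw":[0,0,-0.4,-1,-1,-1,-1]}' 60
python3 st.py
python3 -m jog '{"linear":[[0,0,0],[0,0,0],[0,0,0],[0,0,0]],"twist":[0.05,0.1,0.1,0.1],"claw":[-1,-1,-1,-1]}' 60
python3 st.py
```

```text
t: 23.12
tcp_pos: [0.5534, 0.1841, 0.0968]
tool_rot: [0.628, 0.326, -0.627, 0.326]
force: [-0.5, 0.2, 1.2]
finger_gap: 0.18
yaw -35.05 tcpcam [0.5525 0.1837 0.0969] tcp [0.5534 0.184  0.0968] F [-0.35  0.58  0.34] M [ 0.051 -0.031 -0.034] gap 0.182 q6 0.742 t 23.1667
t: 23.5
tcp_pos: [0.5535, 0.184, 0.0968]
tool_rot: [0.643, 0.295, -0.642, 0.295]
force: [0.4, 0.2, 0.1]
finger_gap: 0.177
yaw -40.65 tcpcam [0.5526 0.1837 0.0969] tcp [0.5535 0.184  0.0968] F [-0.14  1.03  0.86] M [ 0.025 -0.143  0.304] gap 0.175 q6 0.84 t 23.55
```

```bash
python3 -m jog '{"linear":[[0,0,0],[0,0,0],[0,0,0]],"twist":[0.05,0.08,0.08],"claw":[-1,-1,-1]}' 60
python3 st.py
python3 -m jog '{"linear":[[0,0,0],[0,0,0],[0,0,0],[0,0,0],[0,0,0]],"twist":[0,0,0,0,0],"claw":[-0.4,-0.2,0,0,0]}' 40
python3 st.py
python3 -m jog '{"linear":[[-1,0,0],[-3,0,0],[-6,0,0],[-9,0,0],[-11,0,0],[-12,0,0],[-12,0,0],[-12,0,0]],"twist":[0,0,0,0,0,0,0,0],"claw":[0,0,0,0,0,0,0,0]}' 40
python3 - <<'E'
from h import *
d=manip.snapshot("wrist");im=d["pixels"];np.savez("w16.npz",**d);cv2.imwrite("pics/w16.png",im[:,:,::-1])
E
```

```text
t: 23.8
tcp_pos: [0.5536, 0.1839, 0.0968]
tool_rot: [0.654, 0.269, -0.654, 0.27]
force: [-0.2, 0.3, 0.2]
finger_gap: 0.173
yaw -45.22 tcpcam [0.5527 0.1837 0.0969] tcp [0.5536 0.1839 0.0968] F [ 0.34 -0.39  0.02] M [-0.052 -0.144  0.617] gap 0.176 q6 0.919 t 23.85
t: 24.27
tcp_pos: [0.553, 0.184, 0.0966]
tool_rot: [-0.654, -0.268, 0.654, -0.268]
force: [0.7, 0.2, -1.3]
finger_gap: 0.499
yaw -45.39 tcpcam [0.5521 0.1837 0.0967] tcp [0.5531 0.184  0.0966] F [ 0.47 -0.06  0.27] M [-0.009  0.013 -0.022] gap 0.501 q6 0.922 t 24.3167
t: 24.98
tcp_pos: [0.5529, 0.184, 0.2168]
tool_rot: [0.654, 0.268, -0.654, 0.268]
force: [-0.6, -0.5, -0.6]
finger_gap: 0.501
```

View pics/w16.png

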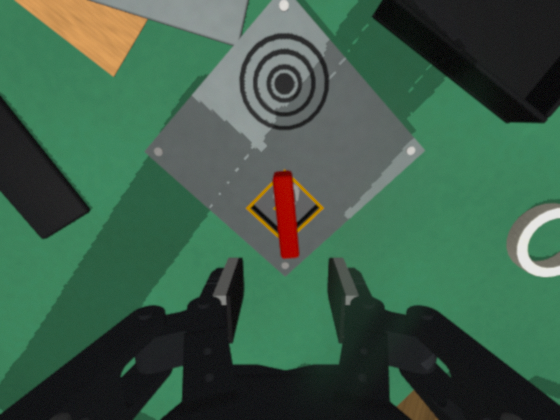

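```bash
python3 -m jog '{"linear":[[0,0,0],[0,0,0],[0,0,0],[0,0,0],[0,0,0],[0,0,0],[0,0,0],[0,0,0],[0,0,0],[0,0,0],[0,0,0],[0,0,0],[0,0,0],[0,0,0],[0,0,0],[0,0,0],[0,0,0],[0,0,0],[0,0,0],[0,0,0]],"twist":[-0.12,-0.24,-0.36,-0.48,-0.6,-0.72,-0.84,-0.96,-1.08,-1.2,-1.32,-1.44,-1.56,-1.68,-1.8,-1.92,-2.04,-2.16,-2.28,-2.37],"claw":[0,0,0,0,0,0,0,0,0,0,0,0,0,0,0,0,0,0,0,0]}'
python3 - <<'E'
from tri import *
d=manip.snapshot("wrist");im=d["pixels"];np.savez("w17.npz",**d)
u,v=map(int,proj(d,[.5517,.1829,.05]));print(u,v)
cv2.imwrite("pics/w17c.png",cv2.resize(im[v-45:v+55,u-50:u+50,::-1],None,fx=5.8,fy=5.8,interpolation=cv2.INTER_CUBIC))
hsv=cv2.cvtColor(im,cv2.COLOR_RGB2HSV).astype(int);h,s,vv=[hsv[:,:,i] for i in range(3)]
m=(abs(h-24)<8)&(s>150)&(vv>80)
n,l,st,ce=cv2.connectedComponentsWithStats(m.astype(np.uint8),connectivity=8)
for i in range(1,n):
  if st[i,4]<100 and np.hypot(ce[i][0]-u,ce[i][1]-v)<30: print(st[i],ce[i],(p:=ray(d,*ce[i],.04)[:2]).round(4),np.degrees(np.arctan2(p[1]-.1829,p[0]-.552)).round(1))
for f in("w12","w13","w16","w17"):
  d=dict(np.load(f+".npz"));l,st,ce=redmask(d["pixels"]);n=proj(d,[.5525,.1835,.115])
  i=min([k for k in range(1,len(st)) if st[k,4]>200],key=lambda k:np.hypot(*(ce[k]-n)))
  ys,xs=np.nonzero(l==i);P=np.array([ray(d,x,y,.12)[:2] for x,y in zip(xs,ys)]);w,V=np.linalg.eigh(np.cov(P.T));e=V[:,1]
  print(f,P.mean(0).round(4),np.degrees(np.arctan2(e[1],e[0]))%180)
E
```

```text
t: 26.7
tcp_pos: [0.5518, 0.1838, 0.2143]
tool_rot: [-0.005, 0.709, 0.004, 0.705]
force: [0.6, 0.2, -0.0]
finger_gap: 0.503
284 196
[281 174   3   7  20] [282.05 176.85] [0.5332 0.1803] -172.3
w12 [0.5529 0.1842] 54.89117527513292
w13 [0.5503 0.183 ] 54.407937649058724
w16 [0.5529 0.1844] 49.867759781441286
w17 [0.5503 0.1829] 49.625814897444904
```

View pics/w17c.png

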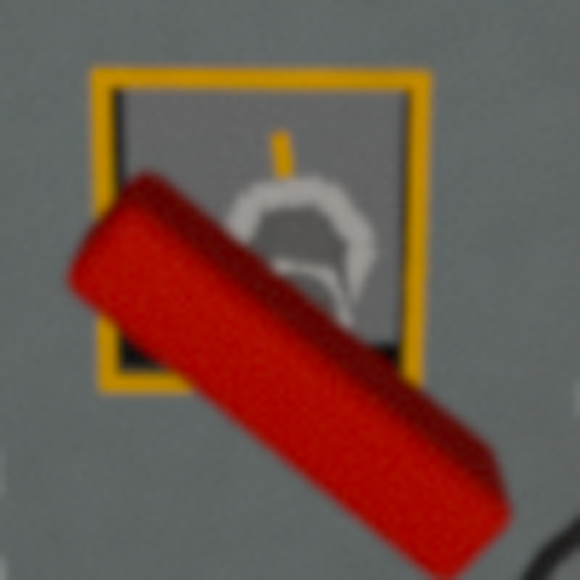

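```bash
python3 - <<'E'
from h import *
d=dict(np.load("w17.npz"));im=d["pixels"][:,:,::-1]
u,v=284,196;S=7
big=cv2.resize(im[v-30:v+30,u-40:u+40],None,fx=S*1.4,fy=S*1.4,interpolation=cv2.INTER_CUBIC);k=S*1.4
def pt(X):
    p=proj(d,X);return ((p-[u-40,v-30]+.5)*k-.5)
def hexp(c,z,yaw,af,col):
    P=[pt([c[0]+af/np.sqrt(3)*np.cos(a),c[1]+af/np.sqrt(3)*np.sin(a),z]) for a in yaw+np.pi/6+np.arange(6)*np.pi/3]
    cv2.polylines(big,[np.int32(P)],True,col,1)
hexp((.5522,.1832),.04,np.radians(-172),.017,(255,255,0))
hexp((.5522,.1832),.081,np.radians(-130.3),.0162,(0,255,0))
hexp((.5522,.1832),.04,np.radians(-130.3),.0162,(0,160,0))
hexp((.5522,.1832),.081,np.radians(-172),.0162,(255,0,255))
cv2.imwrite("pics/ov.png",big);print(big.shape)
E
```

```text
(588, 784, 3)
```

View pics/ov.png

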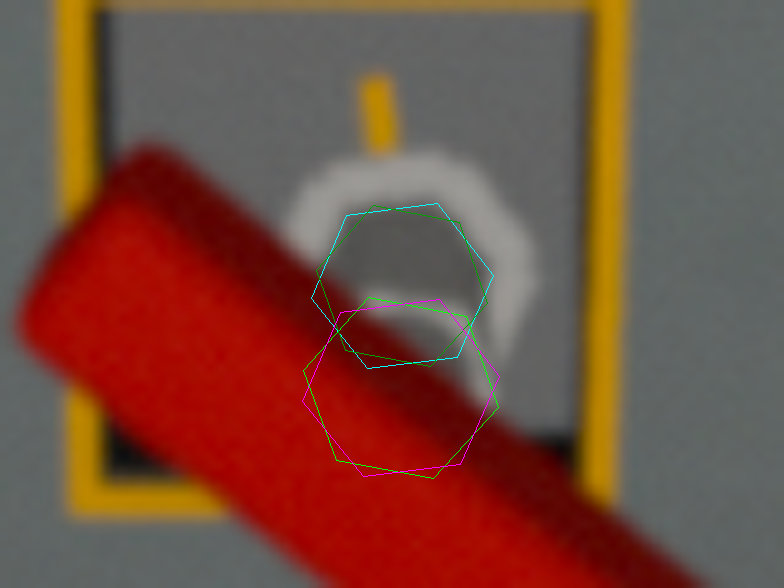

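```bash
python3 - <<'E'
from h import *
# corner screws of the cover (white dots) and trim corners triangulated: use the 4 trim outer corners via line fit -> use template: bar top-face end midpoints manual
for f in("w12","w13","w16","w17"):
    d=dict(np.load(f+".npz"));R=d["R"];print(f,"cam",(-R.T@d["t"]).round(4))
    im=d["pixels"][:,:,::-1];u,v=map(int,proj(d,[.5517,.1829,.08]))
    cv2.imwrite(f"pics/z_{f}.png",cv2.resize(im[v-50:v+50,u-50:u+50],None,fx=6,fy=6,interpolation=cv2.INTER_CUBIC));print(u-50,v-50)
    hsv=cv2.cvtColor(d["pixels"],cv2.COLOR_RGB2HSV).astype(int)
    m=(hsv[:,:,1]<40)&(hsv[:,:,2]>135)
    n,l,st,ce=cv2.connectedComponentsWithStats(m.astype(np.uint8))
    for i in range(1,n):
        if 12<st[i,4]<90 and max(st[i,2:4])<12:
            print(ce[i].round(1),*[ray(d,*ce[i],z)[:2].round(4) for z in(.06,)])
E
```

```text
w12 cam [0.5949 0.246  0.3558]
236 153
[165.9 127.5] [0.4991 0.3022]
[298.3 191.7] [0.565  0.1817]
[272.9 264. ] [0.4987 0.1324]
[222.3 298.9] [0.4285 0.13  ]
w13 cam [0.4752 0.1821 0.3538]
234 155
[230.8 144.7] [0.4992 0.1318]
[412.6 147.8] [0.4982 0.3017]
[384.9 272.9] [0.6284 0.291 ]
w16 cam [0.6065 0.2373 0.3578]
235 153
[157.8 151.1] [0.4991 0.3023]
[284.8 265.1] [0.4988 0.1322]
w17 cam [0.4763 0.183  0.3556]
234 154
[230.5 144. ] [0.4991 0.1319]
[411.6 145.5] [0.4983 0.3018]
[385.  270.8] [0.6288 0.2907]
```

View pics/z_w16.png

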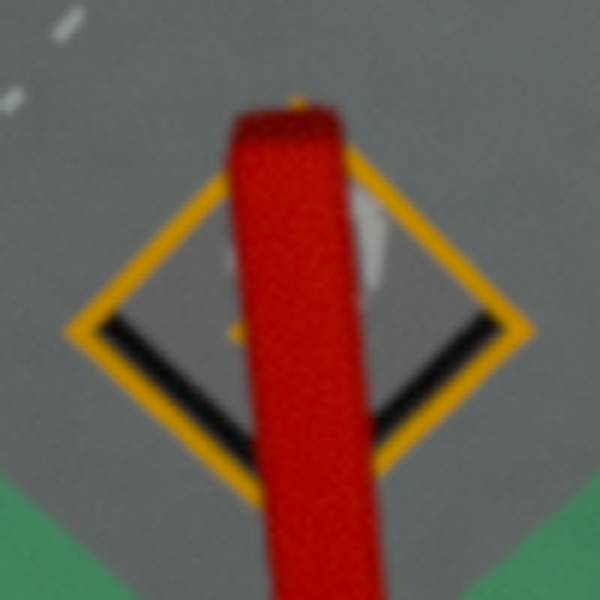

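View pics/z_w17.png

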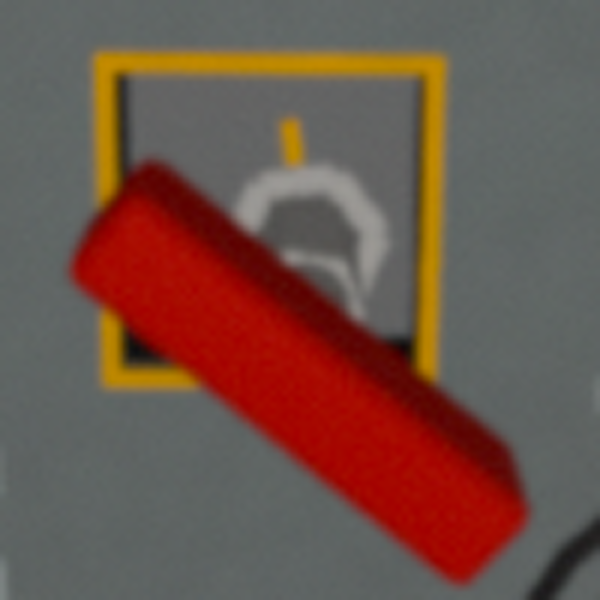

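```bash
python3 - <<'E'
from h import *
A,B=dict(np.load("w16.npz")),dict(np.load("w17.npz"))
def tri(pa,pb):
    M=lambda d:d["camera_matrix"]@np.c_[d["R"],d["t"]]
    X=cv2.triangulatePoints(M(A),M(B),np.float64(pa).reshape(2,1),np.float64(pb).reshape(2,1));return (X[:3]/X[3]).ravel().round(4)
ca=lambda u,v:(235+(u+.5)/6-.5,153+(v+.5)/6-.5); cb=lambda u,v:(234+(u+.5)/6-.5,154+(v+.5)/6-.5)
print("end mid",tri(ca(290,138),cb(488,540)))
print("+x corner",tri(ca(343,140),cb(460,580)),"-x corner",tri(ca(236,140),cb(515,500)))
print("trim L/R",tri(ca(66,330),cb(95,54)),tri(ca(534,330),cb(434,386)))
E
```

```text
end mid [0.5741 0.2085 0.1195]
+x corner [0.5789 0.2042 0.1225] -x corner [0.5688 0.2126 0.1173]
trim L/R [0.5159 0.1776 0.063 ] [0.566  0.1846 0.1222]
```

```bash
python3 - <<'E'
from h import *
d=manip.snapshot("scene");cv2.imwrite("pics/fin.png",d["pixels"][:,:,::-1])
print(manip.sense()["t"],manip.sign_off())
E
```

```text
the job is handed in; nothing more can be done
26.8 None
```

View pics/fin.png

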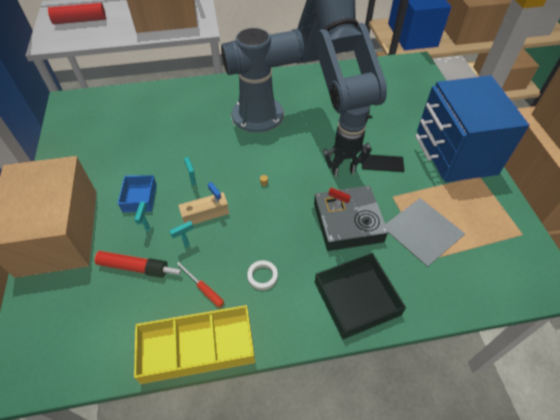

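I took the red key from the rack, seated it in the socket, turned the screw clockwise to its stop and left the key standing there. The job was handed in at 26.8 s. The final picture shows the key in the well at pixel (340,196), the blue key still in the rack at (214,190), and nothing else visibly moved.

- **Seating:** I located the socket in the wrist camera first, so the key went straight in without a search. It bottomed out where expected (TCP height about 96 mm), and net push on the screw stayed near 3.5 N.
- **Turning:** After the first turn the mark read about 2.97 rad once I eased off. I regrasped, turned against the stop again (0.62 N m) and released. The mark then read about 3.0 rad.
- **Checks that disagreed:**
  - The handle ended about 18° further clockwise than the screw's mark. The stated 0.09 rad of play would allow only about 5°, and I did not find the cause.
  - My rough camera estimate put the handle's top at 117–122 mm instead of the expected 129 mm. That does not suggest the key is standing proud, but it is not precise enough to confirm the depth.

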